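# Clamp coated test plates flush in the film-gauge carrier

## Task

Get the carrier ready for the film gauge: if a measured plate was left lying on it, put that one flat on the stack of wipes, then lay all the new plates from the tray in a row on the carrier, between the two clamps, square and flush against its far rail. Lay the straightedge on the bed with its ends under both clamp straps (slacken a clamp that is down too far) and flush along the plates' near edges, so that there is no gap anywhere from rail to plates to straightedge; only then turn both clamp knobs clockwise until they stop. Leave the loupe, the blower and the box of dies where they stand.

Things in the scene. Friction and masses are not known exactly. Their poses are not given: they have to be found in the camera images.
- carrier: aluminium plate carrier fixed to the bench; origin under its middle at bench height, x away from the robot. Bed 125 mm in x (-64 to +61 mm) by 300 mm in y, its flat top 10 mm above the bench. Along the far side stands a steel datum rail, 232 mm long in y, 12 mm above the bed. A clamp stands at each end (y = +134 mm left, -134 mm right, x = -9 mm).
- rail_face (a point): middle of the rail's straight inner face, on the bed, at x = +45 mm of the carrier; axes as the carrier's. Plates flush with the rail have their centres 20 mm nearer the robot; the straightedge, flush with them, has its centre line at x = -9 mm of the carrier, right under the straps. Straps are 24 mm wide in x: to lower it in front of them its centre line must be at x = -40 mm or less.
- straightedge_grip (a point): grip of the loose steel straightedge: base 28 mm (its x) by 236 mm (its y) by 8 mm high, 0.25 kg, with a raised black grip in the middle, 12 mm thick in x, 90 mm long in y, from 8 to 40 mm above the underside. The point is in the grip at mid-length, 30 mm above the underside. Either long side may face the plates. Starts on the bench beyond the carrier.
- clamp_knob_left (a joint): left clamp knob (+y end): 0 slack, grows clockwise from above to its end stop at 2.0 = tight; starts anywhere from 0 to 1.9 and stays where left (0.05 Nm friction). It drives a strap that reaches inward to y = +100 mm, down 2.5 mm per rad: its underside is 12.8 mm above the bed at 0 and presses on the 8 mm straightedge at 2.0. The bolt's collar begins at y = +126 mm.
- knob_left_grip (a point): point on the axis of the left clamp knob at the height to grip, in its black wing 42 mm long (this frame's x axis), 13 mm thick (y axis) and 21 mm high, from 11 mm below this point to 10 mm above it. It turns and sinks with the knob.
- clamp_knob_right (a joint): right clamp knob (-y end): 0 slack, grows clockwise from above to its end stop at 2.0 = tight; starts anywhere from 0 to 1.9 and stays where left (0.05 Nm friction). It drives a strap that reaches inward to y = -100 mm, down 2.5 mm per rad: its underside is 12.8 mm above the bed at 0 and presses on the 8 mm straightedge at 2.0. The bolt's collar begins at y = -126 mm.
- knob_right_grip (a point): point on the axis of the right clamp knob at the height to grip, in its black wing 42 mm long (this frame's x axis), 13 mm thick (y axis) and 21 mm high, from 11 mm below this point to 10 mm above it. It turns and sinks with the knob.
- plate_a_c (a point): new square film-coated glass test plate, 40 x 40 x 8 mm, pale with a dark coated top, 30 g; the point is its centre (4 mm above its underside), x and y axes parallel to its sides, z up. It starts in the white tray.
- plate_b_c (a point): new square film-coated glass test plate, 40 x 40 x 8 mm, pale with a dark coated top, 30 g; the point is its centre (4 mm above its underside), x and y axes parallel to its sides, z up. It starts in the white tray.
- plate_c_c (a point): new square film-coated glass test plate, 40 x 40 x 8 mm, pale with a dark coated top, 30 g; the point is its centre (4 mm above its underside), x and y axes parallel to its sides, z up. It starts in the white tray, in some starts only (else None).
- old_plate_c (a point): measured square film-coated glass test plate, 40 x 40 x 8 mm, pale with a dark coated top, 30 g; the point is its centre (4 mm above its underside), x and y axes parallel to its sides, z up. In some starts it was left lying on the carrier's bed; in the others it is absent (None). It is told from the new ones by lying on the carrier at the start.
- wipe_top (a point): centre of the top of the fixed stack of folded white wipes, 118 x 118 mm, 25 mm high; flat top, z up.
- plate_tray: white tray, fixed to the bench, 154 mm (its x) by 234 mm (its y), walls 24 mm high and 3 mm thick, floor 3 mm thick; origin under its centre. The new plates lie on its floor, sides nearly parallel to its own, with more than 20 mm clear on both sides along its y (less along its x).
- wand_rest_pole (a point): foot of the pole of the wand rest, a fixed stand on the left of the bench: round foot 95 mm across, thin pole up to 0.25 m, and on it a tilted clip with a vacuum wand and wafer that reach to 0.32 m, mostly to the far left of the pole. Keep the arm clear of it.
- loupe: bystander: black loupe, 44 mm across, 35 mm high, standing left of the carrier; origin under its centre. Leave it alone.
- blower: bystander: black rubber dust blower, 56 mm across, 112 mm high, standing behind the work; origin under its centre. Leave it alone.
- gel_box: bystander: black flat box with dies, 52 x 52 x 14 mm, lying behind the work; origin under its centre. Leave it alone.
There are look-alikes about, which are no part of the job. Leave any green look-alike of the part that bears plate_a_c alone.

How it is judged:
On the way:
1. All the new plates lie flush against the rail and the straightedge lies flush along them under both straps, with both knobs still short of tight (x of plate_a_c in the frame of carrier between 0.023 and 0.027 m and y of plate_a_c in the frame of carrier between -0.085 and 0.085 m and z of plate_a_c in the frame of carrier between 0.012 and 0.016 m and (angle between the x axis of plate_a_c and the x axis of carrier, either way round below 0.05 rad or angle between the y axis of plate_a_c and the x axis of carrier, either way round below 0.05 rad) and x of plate_b_c in the frame of carrier between 0.023 and 0.027 m and y of plate_b_c in the frame of carrier between -0.085 and 0.085 m and z of plate_b_c in the frame of carrier between 0.012 and 0.016 m and (angle between the x axis of plate_b_c and the x axis of carrier, either way round below 0.05 rad or angle between the y axis of plate_b_c and the x axis of carrier, either way round below 0.05 rad) and x of plate_c_c in the frame of carrier between 0.023 and 0.027 m and y of plate_c_c in the frame of carrier between -0.085 and 0.085 m and z of plate_c_c in the frame of carrier between 0.012 and 0.016 m and (angle between the x axis of plate_c_c and the x axis of carrier, either way round below 0.05 rad or angle between the y axis of plate_c_c and the x axis of carrier, either way round below 0.05 rad) and x of straightedge_grip in the frame of carrier between -0.011 and -0.007 m and y of straightedge_grip in the frame of carrier between -0.011 and 0.011 m and z of straightedge_grip in the frame of carrier between 0.038 and 0.042 m and angle between the y axis of straightedge_grip and the y axis of carrier, either way round below 0.02 rad and angle between straightedge_grip's own z axis and vertical below 0.04 rad and value of joint each of clamp_knob_left, clamp_knob_right below 1.8 rad), for 0.2 s.
At the end, for the whole second after the job is handed in: New plates flat, within 2 mm of flush with the rail, square to 0.05 rad; straightedge flush with them to 2 mm, parallel to 0.02 rad, centred to 11 mm under both straps; knobs within 0.1 rad of the tight stop; a left-over plate flat on the wipes (x of plate_a_c in the frame of carrier between 0.023 and 0.027 m and y of plate_a_c in the frame of carrier between -0.085 and 0.085 m and z of plate_a_c in the frame of carrier between 0.012 and 0.016 m and (angle between the x axis of plate_a_c and the x axis of carrier, either way round below 0.05 rad or angle between the y axis of plate_a_c and the x axis of carrier, either way round below 0.05 rad) and x of plate_b_c in the frame of carrier between 0.023 and 0.027 m and y of plate_b_c in the frame of carrier between -0.085 and 0.085 m and z of plate_b_c in the frame of carrier between 0.012 and 0.016 m and (angle between the x axis of plate_b_c and the x axis of carrier, either way round below 0.05 rad or angle between the y axis of plate_b_c and the x axis of carrier, either way round below 0.05 rad) and x of plate_c_c in the frame of carrier between 0.023 and 0.027 m and y of plate_c_c in the frame of carrier between -0.085 and 0.085 m and z of plate_c_c in the frame of carrier between 0.012 and 0.016 m and (angle between the x axis of plate_c_c and the x axis of carrier, either way round below 0.05 rad or angle between the y axis of plate_c_c and the x axis of carrier, either way round below 0.05 rad) and x of straightedge_grip in the frame of carrier between -0.011 and -0.007 m and y of straightedge_grip in the frame of carrier between -0.011 and 0.011 m and z of straightedge_grip in the frame of carrier between 0.038 and 0.042 m and angle between the y axis of straightedge_grip and the y axis of carrier, either way round below 0.02 rad and angle between straightedge_grip's own z axis and vertical below 0.04 rad and x of old_plate_c in the frame of wipe_top between -0.045 and 0.045 m and y of old_plate_c in the frame of wipe_top between -0.045 and 0.045 m and z of old_plate_c in the frame of wipe_top between 0.001 and 0.007 m and value of joint each of clamp_knob_left, clamp_knob_right above 1.9 rad); the robot touches nothing.
It fails at once if a bystander (loupe, blower, box of dies) is moved by more than 30 mm (distance of any of loupe, blower, gel_box from where it was at the start of the episode above 0.03 m).
Of plate_c, old_plate only 1 to 2 are there at a start; the rules pass over those that are not, and their reading is None.
At some moment in a run one of straightedge, old_plate may be knocked a few centimetres aside while the robot is not near it.
Once in a run the grip may slacken for a moment while it holds something.
It also fails if it takes over 210 s, if anything falls off the work surface, if the arm or the gripper's body presses on something with over 40 N, if the wrist force passes 120 N, or if a joint passes its speed limit or range.

## Robot

A 6-joint arm with a two-finger parallel gripper is mounted at the origin on a cart in front of the work surface, level with it; the furniture and walls round the work are solid. World frame = base frame: x ahead of the robot, y to its left, z up, the work surface at z = 0. Lengths are in m, angles in rad, forces in N, time in s.
With the tool pointing down it reaches from about 0.3 to 0.875 m from the base axis. Payload 6.4 kg.
Tool frame: the origin (TCP) lies midway between the tips of the shut fingers; the grasp point (between the pads) lies 19 mm behind it (ctrl.grip_depth is the distance from the TCP to the grasp point, in m); z points along the fingers, y is the line along which they close (so a half turn about z gives the same grasp; the last joint's range is limited). The gripper opens to 85 mm and grips with 20 to 120 N. Pads are 22 mm wide; open, the fingers measure 114 mm over their backs; the gripper's body (76 mm by 85 mm) begins 54 mm behind the grasp point. The pads swing forward as they close: fully open they stand 13 mm farther back than shut.
Start: joints at [1.09, 0.181, 1.607, -0, 1.354, -0.206], TCP at [0.156, 0.553, 0.231] pointing down, gripper open.
Joint ranges: [-2.99, 2.99], [-0.89, 2.07], [0.3, 2.58], [-1.14, 4.28], [0, 2.63], [-3.12, 3.12]. Speed limits (rad/s): [2.57, 2.57, 3.01, 3.14, 3.14, 3.14].

## Interface

Orientations are given as a unit quaternion [w, x, y, z].
In Python, from bench import ctrl gives the robot as it stands.
- The arm moves only by the shell command python3 -m inch 'ROWS' [FORCE]. ROWS is JSON, a list of rows, each an object of numbers: "claw": the finger opening in m, from 0 to 0.0854; "dx", "dy", "dz": the shift along the tool's x, y, z in m; "roll": the turn about the tool's z in rad. A call has 1 to 12 rows; each row shifts and turns the commanded pose from where the row before left it, along the tool's axes as they then stand; what a row does not reach is not made up. A row lasts 1/10 s, in which the tool goes at most 50 mm and 8.59 degrees, less where a joint would pass 70% of its speed; a pose out of reach is approached as far as the arm can. A call with a gripper value outside its range is refused whole. The fingers move at their own pace and stop on an object; FORCE is the grip in N (left out, the last holds). Time passes only in rows, so rows that do not move let the fingers close. It gives the time, the measured TCP pose, the force, the opening and the grip force at its end, in the units of the state.
- ctrl.sense(): the state, without advancing time (a new reading comes with each control period).
- ctrl.snapshot(name): name is "side" or "top" or "wrist"; returns (picture, depth): 420x560x3 uint8, blue, green, red; 420x560 float32, m along the optical axis (not along the pixel's ray), 0 where there is no reading.
- ctrl.camera_model(name): a dict with "fovy" (degrees; the focal length in pixels is half the picture's height over the tangent of half this angle, whatever the lens; pixels are square), "cx", "cy" (the principal point, pixels), "pose" (4x4, takes a point from camera to world coordinates); the wrist camera has in their place "mount" (4x4, takes a point from camera to tool coordinates, whose origin is the TCP and whose axes are the flange's). Camera axes: x right, y down, z forward; pixel columns grow to the right and rows downward; lengths in m; the calibration is good to about 2 mm. A picture is of the moment at which its call begins: read the wrist's pose just before it. camera_model takes no time and is no camera call.
- ctrl.finish_job(): hands the job in; it is judged then, once.
The state is a dict: "time_s": time; "q": joint angles; "dq": joint speeds; "joint_efforts": joint torques, N m; "eef_pos": TCP position; "tcp_rot": TCP orientation; "wrist_force": force on the tool from outside, world axes, zero at the start; "ft_torque": the same for the moment, N m; "width": finger opening in m; "finger_force": force on a finger pad.
Only numpy, scipy, OpenCV 4.12 (cv2) and the standard library are available. Lean on these libraries where they do the work, as an engineer would, in place of code of your own. Each camera call takes 0.05 s, during which the arm holds its last target. There are 200 camera calls.

## Working session

There is one attempt and no reset: what is moved stays moved. The work goes in short steps, Python scripts to look and compute and a shell command to move; the robot and the scene stay as the last step left them, time stands still between calls to the robot, and variables do not carry over. Pictures are saved under pics/ and viewed, at most 14 in all, crops included, and the job is handed in when it is done.

```bash
ls; mkdir -p pics; cat > h.py <<'E'
import numpy as np, cv2
from bench import ctrl
from scipy.spatial.transform import Rotation as R
def q2R(q): return R.from_quat([q[1],q[2],q[3],q[0]]).as_matrix()
def cam(name):
    s=ctrl.sense(); m=ctrl.camera_model(name); p,d=ctrl.snapshot(name)
    f=210/np.tan(np.radians(m["fovy"])/2)
    if "pose" in m: T=np.array(m["pose"])
    else:
        W=np.eye(4);W[:3,:3]=q2R(s["tcp_rot"]);W[:3,3]=s["eef_pos"];T=W@np.array(m["mount"])
    return p,d,(f,m["cx"],m["cy"],T)
def plane(K,uv,z):
    f,cx,cy,T=K; uv=np.atleast_2d(uv).astype(float)
    r=np.c_[(uv[:,0]-cx)/f,(uv[:,1]-cy)/f,np.ones(len(uv))]@T[:3,:3].T
    return T[:3,3]+r*((z-T[2,3])/r[:,2])[:,None]
def cloud(K,d):
    f,cx,cy,T=K; v,u=np.mgrid[:d.shape[0],:d.shape[1]]
    P=np.stack([(u-cx)/f*d,(v-cy)/f*d,d],-1)
    return P@T[:3,:3].T+T[:3,3]
def proj(K,P):
    f,cx,cy,T=K; q=(np.atleast_2d(P)-T[:3,3])@T[:3,:3]
    return np.c_[q[:,0]/q[:,2]*f+cx,q[:,1]/q[:,2]*f+cy]
E
python3 - <<'E'
from h import *
for n in("top","side"):
    p,d,K=cam(n); cv2.imwrite(f"pics/{n}0.png",p); np.savez(f"{n}0.npz",p=p,d=d,f=K[0],cx=K[1],cy=K[2],T=K[3])
    print(n,K[0],K[1],K[2],K[3].round(3).tolist(),(d==0).mean())
s=ctrl.sense();print({k:np.round(v,3).tolist() for k,v in s.items()}, ctrl.grip_depth)
print(np.round(ctrl.camera_model("wrist")["mount"],3).tolist(),ctrl.camera_model("wrist")["fovy"])
E
```

```text
pics
top 399.06779111701087 280.8846082004838 211.09030500626602 [[-0.022, -0.996, 0.091, 0.512], [-1.0, 0.021, -0.013, -0.015], [0.011, -0.091, -0.996, 1.027], [0.0, 0.0, 0.0, 1.0]] 0.0038945578231292517
side 409.17088429184605 277.53582701730784 206.61199424013208 [[-0.928, -0.197, 0.316, 0.29], [-0.372, 0.545, -0.751, 0.697], [-0.024, -0.815, -0.58, 0.618], [0.0, 0.0, 0.0, 1.0]] 0.003979591836734694
{'time_s': 0.1, 'q': [1.09, 0.181, 1.608, -0.0, 1.354, -0.206], 'dq': [0.001, -0.0, -0.001, -0.0, -0.001, -0.001], 'joint_efforts': [0.001, -44.587, -35.224, -0.0, 0.004, -0.0], 'eef_pos': [0.156, 0.553, 0.23], 'tcp_rot': [-0.0, 0.137, 0.991, -0.001], 'wrist_force': [0.808, -0.277, -0.282], 'ft_torque': [0.026, -0.027, 0.071], 'finger_force': 0.0, 'width': 0.085} 0.0187
[[-0.0, -0.965, -0.262, 0.067], [1.0, -0.0, 0.0, -0.001], [-0.0, -0.262, 0.965, -0.143], [0.0, 0.0, 0.0, 1.0]] 65.11354855904789
```

View pics/top0.png

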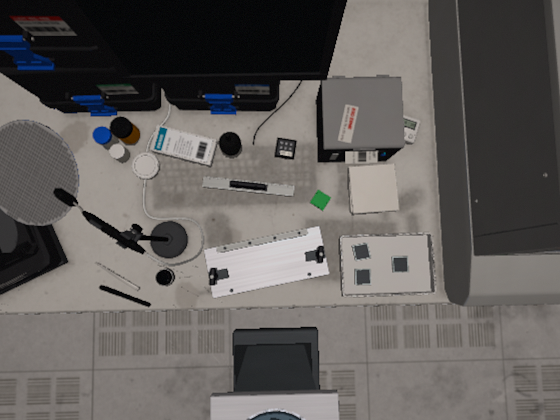

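View pics/side0.png

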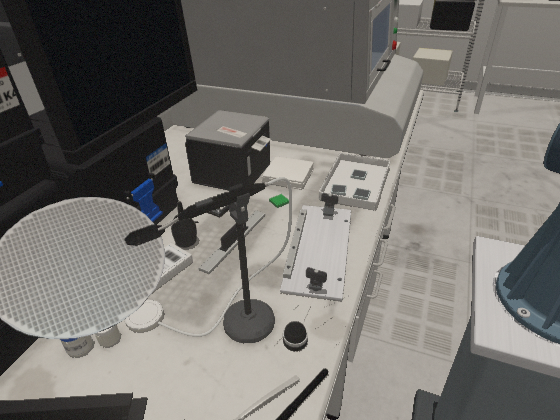

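The top view shows the carrier at about (268,262), with its rail on the far (upper) side and clamp knobs near (214,275) and (320,253). The tray is at (387,265) with three dark plates at (362,252), (363,276) and (400,264). The straightedge is at (248,186), the wipes at (373,188), and the green look-alike, which stays put, at (320,200). The bed looks empty, so I'll enlarge it to confirm.

```bash
python3 - <<'E'
from h import *
p=cv2.imread("pics/top0.png"); c=p[165:305,195:445]
cv2.imwrite("pics/crop1.png",cv2.resize(c,None,fx=3.2,fy=3.2,interpolation=cv2.INTER_CUBIC))
E
```

```text
(no output)
```

View pics/crop1.png

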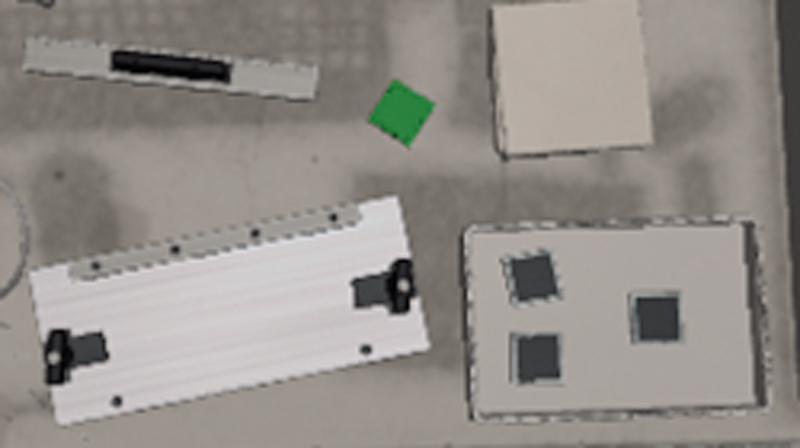

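No plate lies on the carrier, so there is no left-over plate. All three new plates are in the tray. The green square at top-view (320,200) is the look-alike and stays where it is. Next come rough positions from the top view.

```bash
cat >> h.py <<'E'
def load(n):
    z=np.load(n+".npz"); return z["p"],z["d"],(float(z["f"]),float(z["cx"]),float(z["cy"]),z["T"])
def rects(mask,K,z,amin,off=(0,0)):
    out=[]
    for c in cv2.findContours(mask.astype(np.uint8),cv2.RETR_EXTERNAL,cv2.CHAIN_APPROX_NONE)[0]:
        if cv2.contourArea(c)<amin: continue
        w=plane(K,c[:,0,:]+np.array(off),z)[:,:2]
        (x,y),(a,b),t=cv2.minAreaRect((w*1000).astype(np.float32))
        out.append((round(x,1),round(y,1),round(a,1),round(b,1),round(t,1),c[:,0].mean(0).round().astype(int).tolist()))
    return out
E
python3 - <<'E'
from h import *
p,d,K=load("top0"); P=cloud(K,d); hsv=cv2.cvtColor(p,cv2.COLOR_BGR2HSV); g=p.max(2)
roi=np.zeros(g.shape,bool); roi[165:305,195:445]=1
for n,(u,v) in dict(bench=(300,215),bed=(270,265),trayfloor=(380,280),wipes=(373,190),pl=(400,264),sedge=(215,183),grip=(248,186),strapL=(222,275),knobL=(214,270),strapR=(311,256)).items(): print(n,(P[v,u]*1000).round(1),p[v,u])
m=(g>205)&roi&(np.abs(P[...,2]-.01)<.006); print("carrier",rects(m,K,.01,300))
m=(g<90)&roi&(np.arange(560)[None]>345); m[:240]=0; print("plates",rects(m,K,.011,60))
m=(np.abs(P[...,2]-.008)<.06)&roi&(g>120)&(P[...,2]>.004); m[205:]=0;m[:,300:]=0; print("se",rects(m,K,.008,100))
m=(g<60)&roi; m[200:]=0; m[:,300:]=0; print("grip",rects(m,K,.040,40))
m=(g<75)&roi; m[:,335:]=0;m[:240]=0; print("knobs",rects(m,K,.04,20))
E
```

```text
bench [594.9 -77.   -1.6] [140 146 153]
bed [468.9   2.8   9.4] [206 204 209]
trayfloor [ 424.4 -276.     2.3] [159 163 169]
wipes [ 652.5 -262.6   24.6] [163 171 180]
pl [ 464.  -326.3   11.1] [61 58 58]
sedge [681.2 140.1   9.2] [142 147 149]
grip [666.6  53.2  41.5] [13 11  9]
strapL [447.8 121.7  27.1] [65 62 62]
knobL [462.  136.8  56.5] [22 21 20]
strapR [ 489.5 -100.3   23.8] [70 67 65]
carrier [(500.1, -21.8, 72.4, 225.6, 15.3, [269, 255])]
plates [(433.7, -231.0, 30.5, 34.9, 88.7, [363, 277]), (463.1, -326.3, 30.5, 32.9, 87.2, [400, 264]), (498.2, -229.6, 32.0, 31.5, 9.0, [361, 251]), (458.9, -406.0, 128.4, 10.2, 0.9, [431, 265])]
se [(672.8, 56.4, 235.7, 31.3, 81.8, [248, 187])]
grip [(668.8, 53.2, 91.9, 16.1, 82.4, [248, 185])]
knobs [(446.6, 128.5, 46.4, 38.8, 89.4, [217, 275]), (493.0, -108.0, 39.4, 46.2, 5.3, [316, 255])]
```

```bash
python3 -m inch '[{"dx":-0.026,"dy":-0.036},{"dx":-0.026,"dy":-0.036},{"dx":-0.026,"dy":-0.036},{"dx":-0.026,"dy":-0.036},{"dx":-0.026,"dy":-0.036},{"dx":-0.026,"dy":-0.036},{"dx":-0.026,"dy":-0.036},{"dx":-0.026,"dy":-0.036}]'; python3 -m inch '[{"dx":-0.032,"dy":-0.029},{"dx":-0.032,"dy":-0.029},{"dx":-0.032,"dy":-0.029},{"dx":-0.032,"dy":-0.029},{"dx":-0.032,"dy":-0.029},{"dx":-0.032,"dy":-0.029},{"roll":-0.117},{"roll":-0.117},{"roll":-0.117},{"roll":-0.117},{"dz":0.0},{"dz":0.0}]'
```

```text
schema error: expected keys claw, dx, dy, dz, roll
schema error: expected keys claw, dx, dy, dz, roll
```

```bash
cat >> h.py <<'E'
def save(n,name):
    p,d,K=cam(n); cv2.imwrite(f"pics/{name}.png",p); np.savez(name+".npz",p=p,d=d,f=K[0],cx=K[1],cy=K[2],T=K[3]); return p,d,K
def tool():
    s=ctrl.sense(); M=q2R(s["tcp_rot"]); return np.array(s["eef_pos"]),M,np.degrees(np.arctan2(M[1,1],M[0,1]))
E
python3 - <<'E'
from h import *
save("wrist","w1"); print(tool()[0],tool()[2])
E
```

```text
[0.15578939 0.55305929 0.23058991] 74.25884362776297
```

View pics/w1.png

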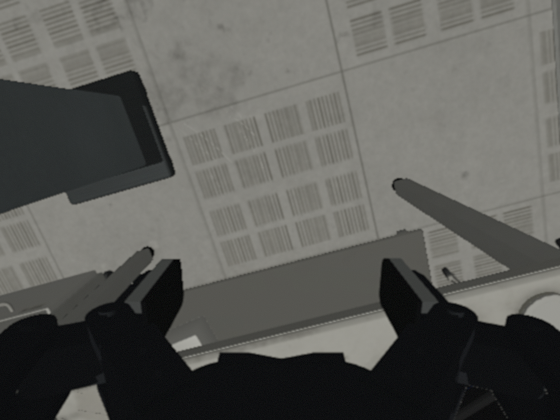

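Every row needs all five keys. In this view the fingers fill the bottom of the picture and the clear part is on the robot side of the TCP.

```bash
python3 -m inch '[{"claw":0.085,"dx":-0.026,"dy":-0.036,"dz":0,"roll":0},{"claw":0.085,"dx":-0.026,"dy":-0.036,"dz":0,"roll":0},{"claw":0.085,"dx":-0.026,"dy":-0.036,"dz":0,"roll":0},{"claw":0.085,"dx":-0.026,"dy":-0.036,"dz":0,"roll":0},{"claw":0.085,"dx":-0.026,"dy":-0.036,"dz":0,"roll":0},{"claw":0.085,"dx":-0.026,"dy":-0.036,"dz":0,"roll":0},{"claw":0.085,"dx":-0.026,"dy":-0.036,"dz":0,"roll":0},{"claw":0.085,"dx":-0.026,"dy":-0.036,"dz":0,"roll":0}]'; python3 -m inch '[{"claw":0.085,"dx":-0.036,"dy":-0.018,"dz":0,"roll":0},{"claw":0.085,"dx":-0.036,"dy":-0.018,"dz":0,"roll":0},{"claw":0.085,"dx":-0.036,"dy":-0.018,"dz":0,"roll":0},{"claw":0.085,"dx":-0.036,"dy":-0.018,"dz":0,"roll":0},{"claw":0.085,"dx":-0.036,"dy":-0.018,"dz":0,"roll":0},{"claw":0.085,"dx":-0.036,"dy":-0.018,"dz":0,"roll":0},{"claw":0.085,"dx":-0.036,"dy":-0.018,"dz":0,"roll":0},{"claw":0.085,"dx":-0.036,"dy":-0.018,"dz":0,"roll":0},{"claw":0.085,"dx":0,"dy":0,"dz":0,"roll":0},{"claw":0.085,"dx":0,"dy":0,"dz":0,"roll":0}]'; python3 -m inch '[{"claw":0.085,"dx":0,"dy":0,"dz":0,"roll":-0.12},{"claw":0.085,"dx":0,"dy":0,"dz":0,"roll":-0.12},{"claw":0.085,"dx":0,"dy":0,"dz":0,"roll":-0.12},{"claw":0.085,"dx":0,"dy":0,"dz":0,"roll":-0.12},{"claw":0.085,"dx":0,"dy":0,"dz":0,"roll":0},{"claw":0.085,"dx":0,"dy":0,"dz":0,"roll":0}]'
python3 - <<'E'
from h import *
save("wrist","w2"); print(tool()[0],tool()[2])
E
```

```text
time_s: 0.95
eef_pos: [0.2781, 0.2183, 0.2312]
tcp_rot: [0.0, 0.137, 0.991, 0.0]
wrist_force: [0.2, -0.3, 0.6]
width: 0.0854
finger_force: 0.0
time_s: 1.95
eef_pos: [0.516, 0.0026, 0.2305]
tcp_rot: [-0.001, 0.138, 0.99, 0.0]
wrist_force: [-0.3, -0.3, 0.2]
width: 0.0851
finger_force: 0.0
time_s: 2.55
eef_pos: [0.5156, 0.0039, 0.2314]
tcp_rot: [-0.0, -0.101, 0.995, 0.0]
wrist_force: [-0.0, 1.0, 0.6]
width: 0.0855
finger_force: 0.0
[0.51569549 0.00372527 0.23136147] 101.64114970553292
```

View pics/w2.png

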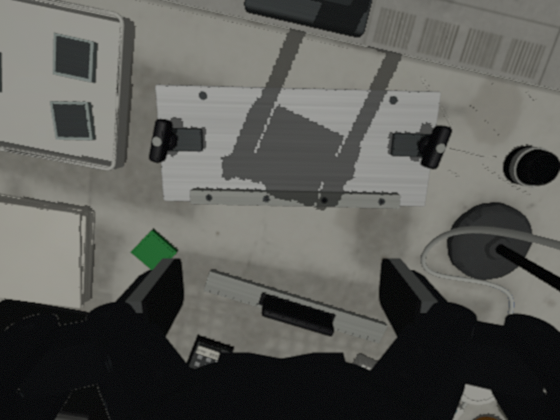

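Image left is the robot's right. The right knob is at (160,141), the left knob at (437,146), and the rail runs along v≈197. The bed is empty apart from the gripper's shadow. Two plates show at (75,58) and (72,120), and the straightedge is at (297,305).

```bash
python3 - <<'E'
from h import *
p,d,K=load("w2"); P=cloud(K,d)*1000; Z=P[...,2]; g=p.max(2)
sub=np.zeros(Z.shape,bool); sub[75:215,145:450]=1
print("bedz",np.median(Z[100:180,360:385]),"bench",np.median(Z[215:230,100:180]))
for nm,m,z in (("carrier",(Z>5)&sub,.010),("rail",(Z>16)&(Z<30)&sub&(np.arange(420)[:,None]>175),.022)):
    m=cv2.morphologyEx(m.astype(np.uint8),cv2.MORPH_OPEN,np.ones((3,3))); print(nm,rects(m,K,z,300))
# knobs: points by height
for nm,a,b in(("R",145,215),("L",385,455)):
    s=np.zeros(Z.shape,bool); s[115:180,a:b]=1
    w=s&(Z>42); q=P[w]; print(nm,"n",w.sum(),"ztop",np.percentile(q[:,2],[50,80,90,97]).round(1))
    wing=q; c=wing[:,:2]; (x,y),(l1,l2),t=cv2.minAreaRect(c.astype(np.float32)); print("  wing rect",round(x,1),round(y,1),round(l1,1),round(l2,1),round(t,1))
    st=s&(Z>17)&(Z<34)&(g<110); q=P[st]; print("  strap n",st.sum(),"z",np.percentile(q[:,2],[10,30,50,70,90]).round(1),"x",np.percentile(q[:,0],[2,98]).round(0),"y",np.percentile(q[:,1],[2,98]).round(0))
E
```

```text
bedz 10.255138905005873 bench 0.263730868199169
carrier [(478.2, 13.2, 127.8, 328.0, 10.3, [297, 145])]
rail [(529.9, 20.8, 17.1, 231.3, 10.3, [294, 199])]
R n 792 ztop [57.9 59.2 59.7 60.7]
  wing rect 467.3 -77.5 38.0 132.6 30.6
  strap n 677 z [26.4 27.3 27.7 28.1 28.9] x [477. 503.] y [-116.  -87.]
L n 854 ztop [57.8 59.1 59.6 60.6]
  wing rect 437.8 69.8 157.6 41.9 83.6
  strap n 707 z [26.5 27.3 27.8 28.2 28.9] x [436. 461.] y [106. 138.]
```

```bash
python3 - <<'E'
from h import *
p,d,K=load("w2"); P=cloud(K,d)*1000; Z=P[...,2]; g=p.max(2)
a=np.radians(10.3); ex=np.array([np.cos(a),np.sin(a)]); ey=np.array([-ex[1],ex[0]])
# rail line fits
m=(Z>18)&(Z<27); m[:180]=0;m[215:]=0;m[:,:150]=0;m[:,445:]=0
q=P[m][:,:2]; print("rail y ends", np.percentile(q@ey,[1,99]),"x",np.percentile(q@ex,[2,98]))
O=np.array([477.8,11.3]); print("O in rot", O@ex,O@ey)
c=P[...,:2]-O; cx=c@ex; cy=c@ey
bed=(Z>6)&(Z<14)&(np.abs(cy)<175)&(np.abs(cx)<80); print("bed x",np.percentile(cx[bed&(np.abs(cy)<100)],[.5,99.5]),"y",np.percentile(cy[bed&(cx<-30)],[.5,99.5]))
for s in(1,-1):
    k=np.hypot(cx+9,cy-134*s)<34; k&=(Z>45)&(Z<75)
    q=np.c_[cx[k],cy[k]]; print("knob",s,k.sum(),q.mean(0).round(1),"hist",np.histogram(Z[k],bins=[45,48,51,54,56,58,60,62,65,70])[0])
    t=k&(Z>56); r=cv2.minAreaRect(np.c_[cx[t],cy[t]].astype(np.float32)); print("  top rect",np.round(r[0],1),np.round(r[1],1),round(r[2],1))
    e=np.cov(np.c_[cx[t],cy[t]].T); w,v=np.linalg.eigh(e); print("  axis deg",np.degrees(np.arctan2(v[1,1],v[0,1])).round(1))
    st=(np.abs(cx+9)<9)&(np.abs(cy-s*110)<8); print("  strap z",np.median(Z[st]).round(2))
E
python3 - <<'E'
from h import *
p=cv2.imread("pics/w2.png")
a=cv2.resize(p[105:185,140:220],None,fx=5,fy=5,interpolation=cv2.INTER_CUBIC);b=cv2.resize(p[105:185,380:460],None,fx=5,fy=5,interpolation=cv2.INTER_CUBIC)
cv2.imwrite("pics/k.png",np.hstack([a,b]))
E
```

```text
rail y ends [-187.52013807   38.95553621] x [517.79951739 533.3359274 ]
O in rot 472.120736155461 -74.31379745394283
bed x [-62.71215973  45.72216154] y [-147.60728421  147.62581683]
knob 1 786 [ -8.9 131.5] hist [ 62  57  61  67 171 349  19   0   0]
  top rect [ -8.3 133.5] [12.4 41. ] 76.5
  axis deg 166.3
  strap z 27.89
knob -1 732 [  -8.9 -131.6] hist [ 42  43  45  62 184 336  20   0   0]
  top rect [  -8.5 -133.2] [12.8 40.4] 75.5
  axis deg 165.2
  strap z 27.86
```

View pics/k.png

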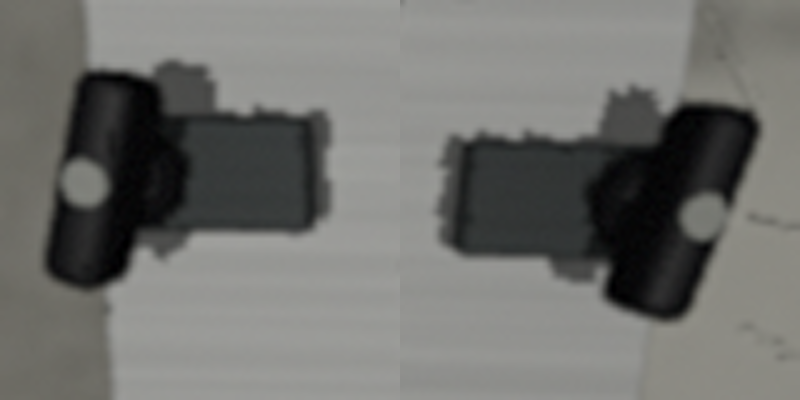

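Both straps read the same height, with tops at 27.9 mm. Both wings sit 14° clockwise of the carrier's x axis. The knob axes fall at (-8.5, ±133.3) in my carrier frame (origin (477.8, 11.3) mm, yaw 10.3°), against (-9, ±134) given, so the frame is good. Next, a look at the tray.

```bash
python3 -m inch '[{"claw":0.085,"dx":0.006,"dy":-0.047,"dz":0,"roll":0},{"claw":0.085,"dx":0.006,"dy":-0.047,"dz":0,"roll":0},{"claw":0.085,"dx":0.006,"dy":-0.047,"dz":0,"roll":0},{"claw":0.085,"dx":0.006,"dy":-0.047,"dz":0,"roll":0},{"claw":0.085,"dx":0.006,"dy":-0.047,"dz":0,"roll":0},{"claw":0.085,"dx":0.006,"dy":-0.047,"dz":0,"roll":0},{"claw":0.085,"dx":0,"dy":0,"dz":0,"roll":0.1},{"claw":0.085,"dx":0,"dy":0,"dz":0,"roll":0.1},{"claw":0.085,"dx":0,"dy":0,"dz":0,"roll":0},{"claw":0.085,"dx":0,"dy":0,"dz":0,"roll":0}]'
python3 - <<'E'
from h import *
p,d,K=save("wrist","w3"); print(tool()[0],tool()[2])
P=cloud(K,d)*1000; Z=P[...,2]; g=p.max(2)
m=(g<100)&(Z>5)&(Z<18); m[260:]=0
print(rects(m,K,.011,150))
m=(Z>18)&(Z<30)&(P[...,0]<560)&(P[...,1]<-160); m[280:]=0; print("walls",rects(m,K,.024,500))
E
```

```text
time_s: 3.6
eef_pos: [0.5384, -0.28, 0.2313]
tcp_rot: [-0.0, -0.004, 1.0, 0.0]
wrist_force: [-0.4, -0.7, -1.1]
width: 0.0849
finger_force: 0.0
[ 0.53843697 -0.2799189   0.23133635] 90.41669887179897
[(597.5, -267.5, 6.1, 115.6, 2.1, [292, 232]), (463.8, -292.2, 146.9, 229.3, 0.4, [271, 105])]
walls [(475.5, -432.5, 5.3, 169.6, 89.9, [134, 117]), (463.9, -292.0, 154.2, 234.1, 0.7, [271, 104])]
```

View pics/w3.png

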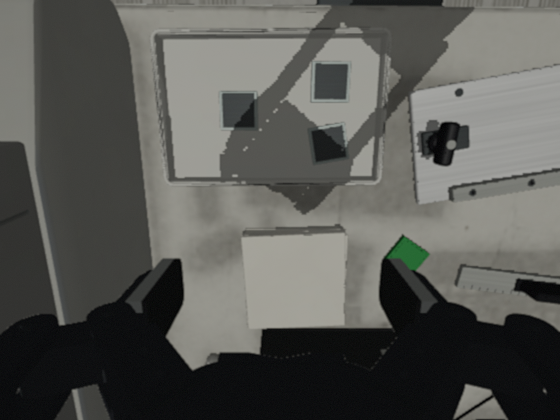

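The tray measures 154×234 mm at yaw 0.7°, matching its given size. The plates are at pixels (239,110), (331,82) and (328,143).

```bash
python3 - <<'E'
from h import *
p,d,K=load("w3"); P=cloud(K,d)*1000; Z=P[...,2]; g=p.max(2)
I=np.zeros(Z.shape,bool); I[42:172,172:372]=1
print("floor",np.median(Z[I]))
m=cv2.morphologyEx(((Z>7.5)&I).astype(np.uint8),cv2.MORPH_OPEN,np.ones((3,3)))
print("by height",rects(m,K,.011,200))
m=cv2.morphologyEx(((g<66)&(Z>7)&I).astype(np.uint8),cv2.MORPH_OPEN,np.ones((3,3))); print("dark",rects(m,K,.011,150))
E
```

```text
floor 3.5077167583177635
by height [(497.0, -230.8, 40.0, 40.1, 10.4, [328, 143]), (463.3, -327.8, 39.6, 39.9, 0.4, [238, 110]), (434.0, -231.5, 40.1, 40.1, 89.7, [330, 81])]
dark [(497.0, -230.0, 35.0, 35.5, 10.4, [326, 147]), (466.1, -321.1, 21.4, 28.0, 89.2, [247, 117])]
```

```bash
python3 -m inch '[{"claw":0.052,"dx":0.0205,"dy":0.0245,"dz":0.03,"roll":0},{"claw":0.052,"dx":0.0205,"dy":0.0245,"dz":0.03,"roll":0},{"claw":0.052,"dx":0,"dy":0,"dz":0.04,"roll":-0.087},{"claw":0.052,"dx":0,"dy":0,"dz":0.04,"roll":-0.087},{"claw":0.052,"dx":0,"dy":0,"dz":0.05,"roll":0},{"claw":0.052,"dx":0,"dy":0,"dz":0,"roll":0},{"claw":0.052,"dx":0,"dy":0,"dz":0,"roll":0},{"claw":0.052,"dx":0,"dy":0,"dz":0,"roll":0}]' 30
python3 - <<'E'
from h import *
t,M,th=tool(); print(t,th,"err mm in tool xy", ((np.array([.497,-.2308,.007])-t)@M*1000).round(1))
E
```

```text
time_s: 4.45
eef_pos: [0.4991, -0.2328, 0.0443]
tcp_rot: [0.002, -0.09, 0.996, -0.002]
wrist_force: [0.8, 0.2, 0.0]
width: 0.0523
finger_force: 0.0
[ 0.49912329 -0.23279971  0.04425055] 100.3055331678923 err mm in tool xy [ 1.9  2.5 37.2]
```

```bash
python3 -m inch '[{"claw":0.052,"dx":0.002,"dy":0.0025,"dz":0.02,"roll":0},{"claw":0.052,"dx":0,"dy":0,"dz":0.014,"roll":0},{"claw":0.052,"dx":0,"dy":0,"dz":0.007,"roll":0},{"claw":0.052,"dx":0,"dy":0,"dz":0,"roll":0},{"claw":0.03,"dx":0,"dy":0,"dz":0,"roll":0},{"claw":0.03,"dx":0,"dy":0,"dz":0,"roll":0},{"claw":0.03,"dx":0,"dy":0,"dz":0,"roll":0},{"claw":0.03,"dx":0,"dy":0,"dz":0,"roll":0},{"claw":0.03,"dx":0,"dy":0,"dz":0,"roll":0}]' 30
```

```text
time_s: 5.35
eef_pos: [0.4959, -0.2303, 0.0018]
tcp_rot: [0.001, -0.089, 0.996, -0.001]
wrist_force: [-0.0, 1.2, 6.1]
width: 0.0388
finger_force: 34.0
```

```bash
python3 -m inch '[{"claw":0.03,"dx":0,"dy":0,"dz":-0.02,"roll":0},{"claw":0.03,"dx":0,"dy":0,"dz":-0.04,"roll":0},{"claw":0.03,"dx":0,"dy":0,"dz":-0.04,"roll":0},{"claw":0.03,"dx":-0.01,"dy":0.036,"dz":0,"roll":0},{"claw":0.03,"dx":-0.01,"dy":0.036,"dz":0,"roll":0},{"claw":0.03,"dx":-0.01,"dy":0.036,"dz":0,"roll":0},{"claw":0.03,"dx":-0.01,"dy":0.036,"dz":0,"roll":0},{"claw":0.03,"dx":-0.007,"dy":0.032,"dz":0,"roll":0},{"claw":0.03,"dx":0,"dy":0,"dz":0.04,"roll":0},{"claw":0.03,"dx":0,"dy":0,"dz":0,"roll":0},{"claw":0.03,"dx":0,"dy":0,"dz":0,"roll":0}]'
cat >> h.py <<'E'
O=np.array([.4778,.0113]); A=np.radians(10.3); EX=np.array([np.cos(A),np.sin(A)]); EY=np.array([-EX[1],EX[0]])
def C(x,y): return O+x/1000*EX+y/1000*EY
def go(xy,z=None):
    t,M,th=tool(); v=np.r_[xy,t[2] if z is None else z]-t; c=(t[:2]-O)
    print("TCP",(t*1000).round(1),"theta",round(th,2),"carrier xy",(c@EX*1000).round(1),(c@EY*1000).round(1),"move tool mm",(v@M*1000).round(1)); return v@M
E
python3 -c "
from h import *
go(C(22,-65),.0095)"
```

```text
time_s: 6.45
eef_pos: [0.5089, -0.0478, 0.0601]
tcp_rot: [-0.001, -0.09, 0.996, 0.0]
wrist_force: [1.0, -0.6, 0.3]
width: 0.0392
finger_force: 30.6
TCP [508.9 -47.8  60.1] theta 100.27 carrier xy 20.1 -63.7 move tool mm [-2.  -1.3 50.6]
```

```bash
python3 -m inch '[{"claw":0.03,"dx":-0.002,"dy":-0.001,"dz":0.025,"roll":0},{"claw":0.03,"dx":0,"dy":0,"dz":0.018,"roll":0},{"claw":0.03,"dx":0,"dy":0,"dz":0.0075,"roll":0},{"claw":0.03,"dx":0,"dy":0,"dz":0,"roll":0},{"claw":0.03,"dx":0,"dy":0,"dz":0,"roll":0}]'; python3 -m inch '[{"claw":0.048,"dx":0,"dy":0,"dz":0,"roll":0},{"claw":0.048,"dx":0,"dy":0,"dz":0,"roll":0},{"claw":0.048,"dx":0,"dy":0,"dz":0,"roll":0},{"claw":0.048,"dx":0,"dy":0,"dz":-0.02,"roll":0},{"claw":0.048,"dx":0,"dy":0,"dz":-0.05,"roll":0},{"claw":0.048,"dx":0,"dy":0,"dz":-0.04,"roll":0},{"claw":0.048,"dx":0,"dy":0,"dz":0,"roll":0},{"claw":0.048,"dx":0,"dy":0,"dz":0,"roll":0}]'
python3 -c "
from h import *
go([.434,-.2315],.002)
go(C(22,-65),.0095)"
```

```text
time_s: 6.95
eef_pos: [0.5127, -0.0492, 0.011]
tcp_rot: [0.001, -0.089, 0.996, -0.0]
wrist_force: [-0.8, 0.6, 0.3]
width: 0.039
finger_force: 30.6
time_s: 7.75
eef_pos: [0.5126, -0.0487, 0.1211]
tcp_rot: [0.001, -0.09, 0.996, -0.001]
wrist_force: [-0.2, 0.8, 0.0]
width: 0.0482
finger_force: 0.0
TCP [512.6 -48.7 121.1] theta 100.28 carrier xy 23.6 -65.3 move tool mm [ 110.3 -165.6  119.1]
TCP [512.6 -48.7 121.1] theta 100.28 carrier xy 23.6 -65.3 move tool mm [  1.9   0.5 111.6]
```

```bash
python3 -m inch '[{"claw":0.05,"dx":0.022,"dy":-0.033,"dz":0,"roll":0},{"claw":0.05,"dx":0.022,"dy":-0.033,"dz":0,"roll":0},{"claw":0.05,"dx":0.022,"dy":-0.033,"dz":0,"roll":0},{"claw":0.05,"dx":0.022,"dy":-0.033,"dz":0,"roll":0},{"claw":0.05,"dx":0.022,"dy":-0.033,"dz":0,"roll":0},{"claw":0.05,"dx":0,"dy":0,"dz":0.03,"roll":0.09},{"claw":0.05,"dx":0,"dy":0,"dz":0.03,"roll":0.09},{"claw":0.05,"dx":0,"dy":0,"dz":0.02,"roll":0},{"claw":0.05,"dx":0,"dy":0,"dz":0,"roll":0},{"claw":0.05,"dx":0,"dy":0,"dz":0,"roll":0}]'
python3 -c "
from h import *
go([.434,-.2315],.002)"
```

```text
time_s: 8.75
eef_pos: [0.4321, -0.2297, 0.0389]
tcp_rot: [-0.001, 0.0, 1.0, 0.001]
wrist_force: [1.1, 1.0, 0.7]
width: 0.0501
finger_force: 0.0
TCP [ 432.1 -229.7   38.9] theta 89.97 carrier xy -88.0 -229.0 move tool mm [-2.  -1.8 36.8]
```

```bash
python3 -m inch '[{"claw":0.05,"dx":-0.002,"dy":-0.002,"dz":0.015,"roll":0},{"claw":0.05,"dx":0,"dy":0,"dz":0.014,"roll":0},{"claw":0.05,"dx":0,"dy":0,"dz":0.007,"roll":0},{"claw":0.05,"dx":0,"dy":0,"dz":0,"roll":0},{"claw":0.03,"dx":0,"dy":0,"dz":0,"roll":0},{"claw":0.03,"dx":0,"dy":0,"dz":0,"roll":0},{"claw":0.03,"dx":0,"dy":0,"dz":0,"roll":0},{"claw":0.03,"dx":0,"dy":0,"dz":0,"roll":0},{"claw":0.03,"dx":0,"dy":0,"dz":0,"roll":0}]' 30;  python3 -m inch '[{"claw":0.03,"dx":0,"dy":0,"dz":-0.02,"roll":0},{"claw":0.03,"dx":0,"dy":0,"dz":-0.04,"roll":0},{"claw":0.03,"dx":0,"dy":0,"dz":-0.04,"roll":0},{"claw":0.03,"dx":0,"dy":0,"dz":0,"roll":-0.09},{"claw":0.03,"dx":0,"dy":0,"dz":0,"roll":-0.09},{"claw":0.03,"dx":0,"dy":0,"dz":0,"roll":0}]'
python3 -c "
from h import *
go(C(22,0),.0095)"
```

```text
time_s: 9.65
eef_pos: [0.4351, -0.2326, 0.0041]
tcp_rot: [0.0, 0.0, 1.0, -0.0]
wrist_force: [0.7, 0.0, 1.5]
width: 0.0391
finger_force: 30.4
time_s: 10.25
eef_pos: [0.435, -0.2326, 0.1042]
tcp_rot: [0.0, -0.09, 0.996, -0.0]
wrist_force: [-0.4, -0.2, 0.0]
width: 0.0392
finger_force: 30.4
TCP [ 435.  -232.6  104.2] theta 100.31 carrier xy -85.7 -232.3 move tool mm [-107.7  232.4   94.6]
```

```bash
python3 -m inch '[{"claw":0.03,"dx":-0.018,"dy":0.0387,"dz":0,"roll":0},{"claw":0.03,"dx":-0.018,"dy":0.0387,"dz":0,"roll":0},{"claw":0.03,"dx":-0.018,"dy":0.0387,"dz":0,"roll":0},{"claw":0.03,"dx":-0.018,"dy":0.0387,"dz":0,"roll":0},{"claw":0.03,"dx":-0.018,"dy":0.0387,"dz":0,"roll":0},{"claw":0.03,"dx":-0.018,"dy":0.0387,"dz":0,"roll":0},{"claw":0.03,"dx":0,"dy":0,"dz":0.04,"roll":0},{"claw":0.03,"dx":0,"dy":0,"dz":0.02,"roll":0},{"claw":0.03,"dx":0,"dy":0,"dz":0,"roll":0},{"claw":0.03,"dx":0,"dy":0,"dz":0,"roll":0}]'
python3 -c "
from h import *
go(C(22,0),.0115)"
```

```text
time_s: 11.25
eef_pos: [0.4996, 0.0152, 0.0437]
tcp_rot: [-0.001, -0.089, 0.996, 0.0]
wrist_force: [0.0, 0.4, -0.2]
width: 0.039
finger_force: 30.4
TCP [499.6  15.2  43.7] theta 100.18 carrier xy 22.1 -0.0 move tool mm [ 0.1  0.  32.2]
```

```bash
python3 -m inch '[{"claw":0.03,"dx":0,"dy":0,"dz":0.015,"roll":0},{"claw":0.03,"dx":0,"dy":0,"dz":0.012,"roll":0},{"claw":0.03,"dx":0,"dy":0,"dz":0.0045,"roll":0},{"claw":0.03,"dx":0,"dy":0,"dz":0,"roll":0},{"claw":0.03,"dx":0,"dy":0,"dz":0,"roll":0}]'; python3 -m inch '[{"claw":0.048,"dx":0,"dy":0,"dz":0,"roll":0},{"claw":0.048,"dx":0,"dy":0,"dz":0,"roll":0},{"claw":0.048,"dx":0,"dy":0,"dz":0,"roll":0},{"claw":0.048,"dx":0,"dy":0,"dz":-0.02,"roll":0},{"claw":0.048,"dx":0,"dy":0,"dz":-0.05,"roll":0},{"claw":0.048,"dx":0,"dy":0,"dz":-0.04,"roll":0},{"claw":0.048,"dx":0,"dy":0,"dz":0,"roll":0},{"claw":0.048,"dx":0,"dy":0,"dz":0,"roll":0}]'
python3 -c "
from h import *
go([.4633,-.3278],.002)"
```

```text
time_s: 11.75
eef_pos: [0.5002, 0.015, 0.0128]
tcp_rot: [0.0, -0.089, 0.996, -0.0]
wrist_force: [-0.5, -0.0, -0.6]
width: 0.0386
finger_force: 30.5
time_s: 12.55
eef_pos: [0.5007, 0.0151, 0.1236]
tcp_rot: [0.002, -0.09, 0.996, -0.0]
wrist_force: [-1.3, 0.5, -0.3]
width: 0.0479
finger_force: 0.0
TCP [500.7  15.1 123.6] theta 100.27 carrier xy 23.2 -0.4 move tool mm [  98.3 -330.6  121.7]
```

```bash
python3 -m inch '[{"claw":0.05,"dx":0.0123,"dy":-0.0413,"dz":0,"roll":0},{"claw":0.05,"dx":0.0123,"dy":-0.0413,"dz":0,"roll":0},{"claw":0.05,"dx":0.0123,"dy":-0.0413,"dz":0,"roll":0},{"claw":0.05,"dx":0.0123,"dy":-0.0413,"dz":0,"roll":0},{"claw":0.05,"dx":0.0123,"dy":-0.0413,"dz":0,"roll":0},{"claw":0.05,"dx":0.0123,"dy":-0.0413,"dz":0,"roll":0},{"claw":0.05,"dx":0.0123,"dy":-0.0413,"dz":0,"roll":0},{"claw":0.05,"dx":0.0123,"dy":-0.0413,"dz":0,"roll":0},{"claw":0.05,"dx":0,"dy":0,"dz":0.04,"roll":0.086},{"claw":0.05,"dx":0,"dy":0,"dz":0.04,"roll":0.086},{"claw":0.05,"dx":0,"dy":0,"dz":0,"roll":0},{"claw":0.05,"dx":0,"dy":0,"dz":0,"roll":0}]'
python3 -c "
from h import *
go([.4633,-.3278],.0025)"
```

```text
time_s: 13.75
eef_pos: [0.4608, -0.326, 0.0408]
tcp_rot: [-0.002, -0.005, 1.0, 0.002]
wrist_force: [-0.1, 0.3, 0.4]
width: 0.0497
finger_force: 0.0
TCP [ 460.8 -326.    40.8] theta 90.55 carrier xy -77.1 -328.9 move tool mm [-2.6 -1.9 38.3]
```

```bash
python3 -m inch '[{"claw":0.05,"dx":-0.0025,"dy":-0.002,"dz":0.017,"roll":0},{"claw":0.05,"dx":0,"dy":0,"dz":0.014,"roll":0},{"claw":0.05,"dx":0,"dy":0,"dz":0.007,"roll":0},{"claw":0.05,"dx":0,"dy":0,"dz":0,"roll":0},{"claw":0.03,"dx":0,"dy":0,"dz":0,"roll":0},{"claw":0.03,"dx":0,"dy":0,"dz":0,"roll":0},{"claw":0.03,"dx":0,"dy":0,"dz":0,"roll":0},{"claw":0.03,"dx":0,"dy":0,"dz":0,"roll":0},{"claw":0.03,"dx":0,"dy":0,"dz":0,"roll":0}]' 30;  python3 -m inch '[{"claw":0.03,"dx":0,"dy":0,"dz":-0.02,"roll":0},{"claw":0.03,"dx":0,"dy":0,"dz":-0.05,"roll":0},{"claw":0.03,"dx":0,"dy":0,"dz":-0.05,"roll":0},{"claw":0.03,"dx":0,"dy":0,"dz":0,"roll":-0.086},{"claw":0.03,"dx":0,"dy":0,"dz":0,"roll":-0.086},{"claw":0.03,"dx":0,"dy":0,"dz":0,"roll":0}]'
python3 -c "
from h import *
go(C(22,65),.0115)"
```

```text
time_s: 14.65
eef_pos: [0.4648, -0.3298, 0.005]
tcp_rot: [0.0, -0.004, 1.0, -0.0]
wrist_force: [-0.6, 1.2, 5.2]
width: 0.0387
finger_force: 30.7
time_s: 15.25
eef_pos: [0.4643, -0.3294, 0.1246]
tcp_rot: [0.0, -0.09, 0.996, -0.0]
wrist_force: [0.6, 0.2, -1.0]
width: 0.0387
finger_force: 30.5
TCP [ 464.3 -329.4  124.6] theta 100.31 carrier xy -74.2 -332.8 move tool mm [-96.2 397.8 112.9]
```

```bash
python3 -m inch '[{"claw":0.03,"dx":-0.0096,"dy":0.0398,"dz":0,"roll":0},{"claw":0.03,"dx":-0.0096,"dy":0.0398,"dz":0,"roll":0},{"claw":0.03,"dx":-0.0096,"dy":0.0398,"dz":0,"roll":0},{"claw":0.03,"dx":-0.0096,"dy":0.0398,"dz":0,"roll":0},{"claw":0.03,"dx":-0.0096,"dy":0.0398,"dz":0,"roll":0},{"claw":0.03,"dx":-0.0096,"dy":0.0398,"dz":0,"roll":0},{"claw":0.03,"dx":-0.0096,"dy":0.0398,"dz":0,"roll":0},{"claw":0.03,"dx":-0.0096,"dy":0.0398,"dz":0,"roll":0},{"claw":0.03,"dx":-0.0096,"dy":0.0398,"dz":0,"roll":0},{"claw":0.03,"dx":-0.0096,"dy":0.0398,"dz":0,"roll":0},{"claw":0.03,"dx":0,"dy":0,"dz":0.04,"roll":0},{"claw":0.03,"dx":0,"dy":0,"dz":0.04,"roll":0}]';python3 -m inch '[{"claw":0.03,"dx":0,"dy":0,"dz":0,"roll":0},{"claw":0.03,"dx":0,"dy":0,"dz":0,"roll":0}]'
python3 -c "
from h import *
go(C(22,65),.0125)"
```

```text
time_s: 16.45
eef_pos: [0.489, 0.0809, 0.0442]
tcp_rot: [0.002, -0.09, 0.996, -0.0]
wrist_force: [-0.4, 0.0, -0.9]
width: 0.0384
finger_force: 30.5
time_s: 16.65
eef_pos: [0.487, 0.0793, 0.0439]
tcp_rot: [-0.001, -0.089, 0.996, 0.0]
wrist_force: [0.2, -1.3, -0.1]
width: 0.0387
finger_force: 30.6
TCP [487.   79.3  43.9] theta 100.19 carrier xy 21.2 65.3 move tool mm [-0.8 -0.3 31.4]
```

```bash
python3 -m inch '[{"claw":0.03,"dx":-0.001,"dy":0,"dz":0.015,"roll":0},{"claw":0.03,"dx":0,"dy":0,"dz":0.012,"roll":0},{"claw":0.03,"dx":0,"dy":0,"dz":0.004,"roll":0},{"claw":0.03,"dx":0,"dy":0,"dz":0,"roll":0},{"claw":0.03,"dx":0,"dy":0,"dz":0,"roll":0}]'; python3 -m inch '[{"claw":0.048,"dx":0,"dy":0,"dz":0,"roll":0},{"claw":0.048,"dx":0,"dy":0,"dz":0,"roll":0},{"claw":0.048,"dx":0,"dy":0,"dz":0,"roll":0},{"claw":0.048,"dx":0,"dy":0,"dz":-0.02,"roll":0},{"claw":0.048,"dx":0,"dy":0,"dz":-0.05,"roll":0},{"claw":0.048,"dx":-0.02,"dy":-0.01,"dz":-0.04,"roll":0},{"claw":0.048,"dx":-0.02,"dy":-0.02,"dz":-0.04,"roll":0},{"claw":0.048,"dx":-0.03,"dy":-0.04,"dz":-0.04,"roll":0},{"claw":0.085,"dx":0,"dy":-0.02,"dz":0,"roll":0},{"claw":0.085,"dx":0,"dy":0,"dz":0,"roll":0},{"claw":0.085,"dx":0,"dy":0,"dz":0,"roll":0}]'
cat >> h.py <<'E'
def plates(K,d):
    P=cloud(K,d)*1000; Z=P[...,2]; c=P[...,:2]-O*1000; cx=c@EX; cy=c@EY
    m=(cx>-30)&(cx<46)&(np.abs(cy)<98)&(Z>14.3)&(Z<23)
    m=cv2.morphologyEx(m.astype(np.uint8),cv2.MORPH_OPEN,np.ones((3,3)))
    for r in rects(m,K,.018,150):
        v=np.array(r[:2])-O*1000; print("plate car xy",(v@EX).round(1),(v@EY).round(1),"size",r[2:4],"ang",round((r[4]-10.3+45)%90-45,1),r[5])
def sedge(K,d,p):
    P=cloud(K,d)*1000; Z=P[...,2]
    m=(Z>25)&(Z<48)&(p.max(2)<70)
    m=cv2.morphologyEx(m.astype(np.uint8),cv2.MORPH_OPEN,np.ones((3,3)))
    for r in rects(m,K,.040,150):
        if 60<max(r[2:4])<120: print("grip",r)
E
python3 - <<'E'
from h import *
p,d,K=save("wrist","w4"); print(tool()[0],tool()[2]); plates(K,d); sedge(K,d,p)
E
```

```text
time_s: 17.15
eef_pos: [0.4894, 0.0794, 0.014]
tcp_rot: [0.0, -0.089, 0.996, -0.0]
wrist_force: [0.0, 0.7, -0.7]
width: 0.0389
finger_force: 30.6
time_s: 18.25
eef_pos: [0.5651, 0.011, 0.1939]
tcp_rot: [-0.001, -0.089, 0.996, 0.0]
wrist_force: [0.1, -0.1, -0.5]
width: 0.0853
finger_force: 0.0
[0.56471779 0.01155687 0.19355725] 100.26100946495218
plate car xy 25.3 -66.9 size (40.4, 40.5) ang -2.0 [228, 126]
plate car xy 22.0 63.0 size (39.0, 40.5) ang -0.1 [366, 123]
plate car xy 21.9 -1.8 size (39.0, 39.5) ang -0.1 [297, 122]
grip (727.0, -206.3, 88.2, 18.1, 89.7, [43, 309])
grip (666.0, 53.8, 89.3, 17.0, 82.5, [306, 298])
```

View pics/w4.png

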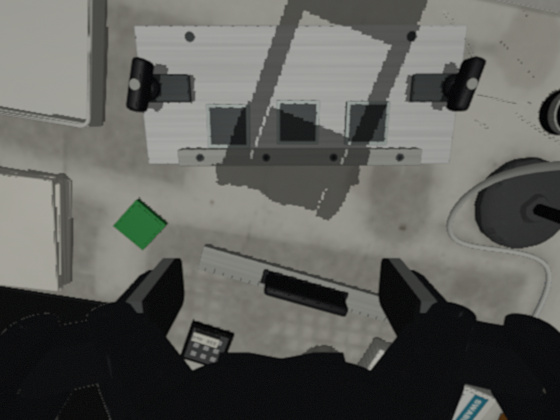

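The three plates stand in a row at the rail, at pixels (228,126), (297,122) and (366,123). The straightedge grip is at (306,298), and the knobs have not moved. I'll check for obstacles round the straightedge while I move over it.

```bash
python3 -m inch '[{"claw":0.045,"dx":-0.0357,"dy":0.0078,"dz":0,"roll":0},{"claw":0.045,"dx":-0.0357,"dy":0.0078,"dz":0,"roll":0},{"claw":0.045,"dx":-0.0357,"dy":0.0078,"dz":0,"roll":0},{"claw":0.045,"dx":0,"dy":0,"dz":0,"roll":0.145},{"claw":0.045,"dx":0,"dy":0,"dz":0,"roll":0.145},{"claw":0.045,"dx":0,"dy":0,"dz":0,"roll":0.145},{"claw":0.045,"dx":0,"dy":0,"dz":0,"roll":0.145},{"claw":0.045,"dx":0,"dy":0,"dz":0,"roll":0.145},{"claw":0.045,"dx":0,"dy":0,"dz":0,"roll":0.145},{"claw":0.045,"dx":0,"dy":0,"dz":0,"roll":0.145},{"claw":0.045,"dx":0,"dy":0,"dz":0,"roll":0.145},{"claw":0.045,"dx":0,"dy":0,"dz":0,"roll":0.145}]';python3 -m inch '[{"claw":0.045,"dx":0,"dy":0,"dz":0,"roll":0.145},{"claw":0.045,"dx":0,"dy":0,"dz":0,"roll":0.145},{"claw":0.045,"dx":0,"dy":0,"dz":0,"roll":0.145},{"claw":0.045,"dx":0,"dy":0,"dz":0,"roll":0.145},{"claw":0.045,"dx":0,"dy":0,"dz":0,"roll":0},{"claw":0.045,"dx":0,"dy":0,"dz":0,"roll":0}]'
python3 - <<'E'
from h import *
p,d,K=load("top0"); P=cloud(K,d)*1000
m=(P[...,2]>20)&(P[...,0]>560)&(P[...,0]<900)&(np.abs(P[...,1]-54)<160); m=cv2.morphologyEx(m.astype(np.uint8),cv2.MORPH_OPEN,np.ones((3,3)))
n,l,s,c=cv2.connectedComponentsWithStats(m)
for i in range(1,n):
    q=P[l==i]; print(s[i][4],"min",np.percentile(q,2,0).round(),"max",np.percentile(q,98,0).round())
p,d,K=save("wrist","w5"); go([.666,.0538],.014); sedge(K,d,p)
E
```

```text
time_s: 19.5
eef_pos: [0.6658, 0.0545, 0.1933]
tcp_rot: [-0.001, 0.536, 0.845, -0.0]
wrist_force: [0.9, -0.2, -0.7]
width: 0.045
finger_force: 0.0
time_s: 20.1
eef_pos: [0.6662, 0.054, 0.1938]
tcp_rot: [-0.001, 0.752, 0.66, -0.0]
wrist_force: [0.4, 0.1, 0.2]
width: 0.0448
finger_force: 0.0
19540 min [831. -99.  72.] max [870. 208. 513.]
688 min [734. 143.  20.] max [805. 211.  27.]
421 min [750.  73.  28.] max [797. 123. 111.]
193 min [661.  14.  23.] max [680.  98.  44.]
TCP [666.4  53.8 194. ] theta -7.49 carrier xy 193.2 8.0 move tool mm [ -0.   -0.3 180. ]
grip (862.7, 29.5, 15.8, 91.5, 0.4, [498, 187])
grip (670.1, 55.9, 89.1, 11.3, 83.0, [286, 188])
```

```bash
python3 -m inch '[{"claw":0.045,"dx":0.002,"dy":0.003,"dz":0.04,"roll":0},{"claw":0.045,"dx":0,"dy":0,"dz":0.045,"roll":-0.009},{"claw":0.045,"dx":0,"dy":0,"dz":0.045,"roll":0},{"claw":0.045,"dx":0,"dy":0,"dz":0.03,"roll":0},{"claw":0.045,"dx":0,"dy":0,"dz":0.018,"roll":0},{"claw":0.045,"dx":0,"dy":0,"dz":0,"roll":0},{"claw":0.0,"dx":0,"dy":0,"dz":0,"roll":0},{"claw":0.0,"dx":0,"dy":0,"dz":0,"roll":0},{"claw":0.0,"dx":0,"dy":0,"dz":0,"roll":0},{"claw":0.0,"dx":0,"dy":0,"dz":0,"roll":0},{"claw":0.0,"dx":0,"dy":0,"dz":0,"roll":0},{"claw":0.0,"dx":0,"dy":0,"dz":0,"roll":0}]' 60
python3 -c "
from h import *
go([.6698,.0555],.014)"
```

```text
time_s: 21.35
eef_pos: [0.6724, 0.0544, 0.0193]
tcp_rot: [0.002, 0.75, 0.661, 0.002]
wrist_force: [0.7, 0.3, 6.7]
width: 0.0102
finger_force: 61.6
TCP [672.4  54.4  19.3] theta -7.21 carrier xy 199.1 7.6 move tool mm [ 0.8 -2.7  5.3]
```

```bash
python3 -m inch '[{"claw":0.0,"dx":0,"dy":0,"dz":-0.02,"roll":0},{"claw":0.0,"dx":0,"dy":0,"dz":-0.04,"roll":0},{"claw":0.0,"dx":0,"dy":0,"dz":-0.04,"roll":0},{"claw":0.0,"dx":-0.0114,"dy":-0.0327,"dz":0,"roll":0},{"claw":0.0,"dx":-0.0114,"dy":-0.0327,"dz":0,"roll":0},{"claw":0.0,"dx":-0.0114,"dy":-0.0327,"dz":0,"roll":0},{"claw":0.0,"dx":-0.0114,"dy":-0.0327,"dz":0,"roll":0},{"claw":0.0,"dx":-0.0114,"dy":-0.0327,"dz":0,"roll":0},{"claw":0.0,"dx":-0.0114,"dy":-0.0327,"dz":0,"roll":0},{"claw":0.0,"dx":-0.0114,"dy":-0.0327,"dz":0,"roll":0},{"claw":0.0,"dx":0,"dy":0,"dz":0,"roll":-0.1},{"claw":0.0,"dx":0,"dy":0,"dz":0,"roll":-0.1}]' 60; python3 -m inch '[{"claw":0.0,"dx":0,"dy":0,"dz":0,"roll":-0.1},{"claw":0.0,"dx":0,"dy":0,"dz":0,"roll":0},{"claw":0.0,"dx":0,"dy":0,"dz":0,"roll":0}]'
python3 - <<'E'
from h import *
p,d,K=save("wrist","w6"); go(C(-43,0),.031)
p,d,K=save("top","t6")
P=cloud(K,d)*1000;print(P[150:152,240])
E
```

```text
time_s: 22.55
eef_pos: [0.4321, 0.0041, 0.1169]
tcp_rot: [0.0, 0.679, 0.734, 0.0]
wrist_force: [1.0, -0.1, -1.9]
width: 0.0106
finger_force: 60.3
time_s: 22.85
eef_pos: [0.4331, 0.0042, 0.1168]
tcp_rot: [0.0, 0.644, 0.765, 0.0]
wrist_force: [-0.4, -0.0, -2.4]
width: 0.0105
finger_force: 60.3
TCP [433.1   4.2 116.7] theta 9.84 carrier xy -45.2 1.0 move tool mm [-1.   2.2 85.7]
[[767.59973799  75.23149181   4.50913078]
 [765.85587722  75.58906577   0.83522578]]
```

View pics/w6.png

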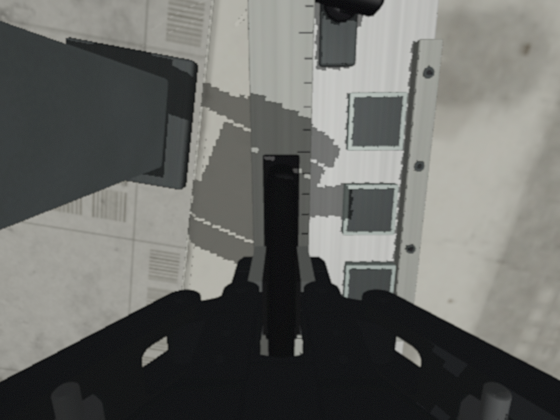

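The straightedge is held parallel to the gripper, and the plates stand clear on the right at (377,120), (372,208) and (370,280). Before lowering it, I'll check the strap thickness in the oblique views, which settles the knob angles, and check how far off-centre the grip is held.

```bash
python3 - <<'E'
from h import *
for n in("w4","w5","w6","side0"):
    p,d,K=load(n); P=cloud(K,d)*1000; Z=P[...,2]; c=P[...,:2]-O*1000; cx=c@EX; cy=c@EY; g=p.max(2).astype(int)
    for s in(1,-1):
        for nm,m in(("far",(np.abs(cx-3)<1.6)&(cy*s>103)&(cy*s<119)),("near",(np.abs(cx+21)<1.6)&(cy*s>103)&(cy*s<119)),("end",(np.abs(cy*s-100)<1.6)&(np.abs(cx+9)<9))):
            q=m&(Z>12)&(Z<32)
            if q.sum()>6: print(n,s,nm,q.sum(),"z hist 12..30 by2",np.histogram(Z[q],bins=np.arange(12,33,2))[0])
p,d,K=load("w6"); P=cloud(K,d)*1000; t=np.array([433.1,4.2,116.7]); th=np.radians(9.84); tx=np.array([-np.sin(th),np.cos(th)]); ty=np.array([np.cos(th),np.sin(th)])
Z=P[...,2]; m=(Z>130)&(Z<145)&(p.max(2)<60); m[250:]=0; m[:,:255]=0; m[:,310:]=0
v=P[...,:2]-t[:2]; print("grip end tool x",np.percentile((v@tx)[m],[95,99,100]),"tool y",np.percentile((v@ty)[m],[2,50,98]),"z",np.median(Z[m]))
m=(Z>96)&(Z<112)&(p.max(2)>90); m[140:]=0; print("base z",np.median(Z[m]),"tool y edges",np.percentile((v@ty)[m],[1,99]))
for r0,r1 in((5,50),(90,135)):
    k=m.copy();k[:r0]=0;k[r1:]=0; print("edges at tool x",np.median((v@tx)[k]).round(),np.percentile((v@ty)[k],[1,99]).round(2))
E
```

```text
w4 1 far 57 z hist 12..30 by2 [ 0  0  0  0  3 12  5 23 14  0]
w4 1 near 9 z hist 12..30 by2 [0 0 0 0 0 0 0 9 0 0]
w4 1 end 113 z hist 12..30 by2 [ 1  0  0  0  5 12 21 49 25  0]
w4 -1 far 54 z hist 12..30 by2 [ 0  0  0  0  0  0  8 34 12  0]
w4 -1 near 19 z hist 12..30 by2 [ 0  0  0  0  0  0  2 16  1  0]
w4 -1 end 105 z hist 12..30 by2 [ 1  0  0  0  1 14 18 49 22  0]
w5 1 far 110 z hist 12..30 by2 [ 0  0  0  0 10 26 24 37 13  0]
w5 1 near 12 z hist 12..30 by2 [ 0  0  0  0  0  0  0 11  1  0]
w5 1 end 51 z hist 12..30 by2 [ 0  0  0  0  1  3  7 32  8  0]
w6 1 far 54 z hist 12..30 by2 [ 0  0  0  0  0  0  7 37 10  0]
w6 1 near 96 z hist 12..30 by2 [ 0  0  0  0  3 15 10 55 13  0]
w6 1 end 133 z hist 12..30 by2 [ 1  0  0  0  4  4 21 81 22  0]
side0 -1 end 10 z hist 12..30 by2 [0 0 0 0 2 1 1 6 0 0]
grip end tool x [44.21807475 45.28742648 45.62245544] tool y [-6.96844209 -1.41708862  4.45505844] z 137.02611289631557
base z 105.65949535804594 tool y edges [-15.05640664  12.28313334]
edges at tool x 103.0 [-15.02  12.29]
edges at tool x 69.0 [-15.11  12.32]
```

The strap faces run from about 21.5 to 28 mm, so the straps are 6 mm thick and the undersides are about 12 mm above the bed. Both knobs are therefore near 0.25 rad, which is slack. The straightedge is centred in the grip and parallel, so I can lower it.

```bash
python3 -m inch '[{"claw":0.0,"dx":-0.001,"dy":0.002,"dz":0.03,"roll":-0.008},{"claw":0.0,"dx":0,"dy":0,"dz":0.03,"roll":0},{"claw":0.0,"dx":0,"dy":0,"dz":0.015,"roll":0},{"claw":0.0,"dx":0,"dy":0,"dz":0.008,"roll":0},{"claw":0.0,"dx":0,"dy":0,"dz":0.004,"roll":0},{"claw":0.0,"dx":0,"dy":0,"dz":0,"roll":0},{"claw":0.0,"dx":0,"dy":0,"dz":0,"roll":0}]' 60
python3 -c "
from h import *
go(C(-9,0),.031)"
```

```text
time_s: 23.65
eef_pos: [0.4362, 0.0033, 0.0303]
tcp_rot: [0.001, 0.64, 0.768, 0.0]
wrist_force: [0.1, 0.3, -2.5]
width: 0.0108
finger_force: 60.3
TCP [436.2   3.3  30.3] theta 10.41 carrier xy -42.4 -0.4 move tool mm [ 0.3 33.4 -0.7]
```

```bash
python3 -m inch '[{"claw":0.0,"dx":0,"dy":0,"dz":0.0012,"roll":0},{"claw":0.0,"dx":0,"dy":0.01,"dz":0,"roll":0},{"claw":0.0,"dx":0,"dy":0.01,"dz":0,"roll":0},{"claw":0.0,"dx":0,"dy":0.006,"dz":0,"roll":0},{"claw":0.0,"dx":0,"dy":0.002,"dz":0,"roll":0},{"claw":0.0,"dx":0,"dy":0,"dz":0,"roll":0}]' 60
python3 -c "
from h import *
go(C(-9,0),.031)"
```

```text
time_s: 24.25
eef_pos: [0.4631, 0.0082, 0.0293]
tcp_rot: [0.0, 0.64, 0.769, -0.0]
wrist_force: [-6.6, -2.8, 10.1]
width: 0.0109
finger_force: 62.2
TCP [463.1   8.2  29.3] theta 10.46 carrier xy -15.0 -0.4 move tool mm [ 0.4  6.  -1.7]
```

```bash
python3 -m inch '[{"claw":0.0,"dx":0,"dy":0.001,"dz":-0.0005,"roll":0},{"claw":0.0,"dx":0,"dy":0.001,"dz":0,"roll":0},{"claw":0.0,"dx":0,"dy":0.001,"dz":0,"roll":0},{"claw":0.0,"dx":0,"dy":0,"dz":0,"roll":0}]' 60;python3 -m inch '[{"claw":0.0,"dx":0,"dy":0.001,"dz":0,"roll":0},{"claw":0.0,"dx":0,"dy":0.001,"dz":0,"roll":0},{"claw":0.0,"dx":0,"dy":0,"dz":0,"roll":0}]'
python3 -c "
from h import *
go(C(-9,0),.031)"
```

```text
time_s: 24.65
eef_pos: [0.4655, 0.009, 0.0293]
tcp_rot: [-0.0, 0.64, 0.769, -0.0]
wrist_force: [-5.5, -0.8, 7.5]
width: 0.011
finger_force: 61.8
time_s: 24.95
eef_pos: [0.4674, 0.0094, 0.0293]
tcp_rot: [-0.0, 0.64, 0.769, -0.0]
wrist_force: [-5.2, -1.2, 8.6]
width: 0.0105
finger_force: 61.9
TCP [467.4   9.4  29.3] theta 10.45 carrier xy -10.6 -0.0 move tool mm [ 0.   1.6 -1.7]
```

```bash
python3 -m inch '[{"claw":0.0,"dx":0,"dy":0.001,"dz":0,"roll":0},{"claw":0.0,"dx":0,"dy":0,"dz":0,"roll":0}]' 60;python3 -m inch '[{"claw":0.0,"dx":0,"dy":0.001,"dz":0,"roll":0},{"claw":0.0,"dx":0,"dy":0,"dz":0,"roll":0}]'
python3 -c "
from h import *
go(C(-9,0),.031)"
```

```text
time_s: 25.15
eef_pos: [0.4682, 0.0096, 0.0293]
tcp_rot: [-0.0, 0.64, 0.769, -0.001]
wrist_force: [-6.3, -2.3, 9.4]
width: 0.0105
finger_force: 62.0
time_s: 25.35
eef_pos: [0.4691, 0.0097, 0.0293]
tcp_rot: [-0.001, 0.64, 0.769, -0.001]
wrist_force: [-6.1, -1.6, 9.7]
width: 0.0108
finger_force: 62.0
TCP [469.1   9.7  29.3] theta 10.45 carrier xy -8.8 -0.0 move tool mm [ 0.  -0.2 -1.7]
```

```bash
python3 -m inch '[{"claw":0.0,"dx":0,"dy":0.001,"dz":0,"roll":0},{"claw":0.0,"dx":0,"dy":0,"dz":0,"roll":0}]' 60;python3 -m inch '[{"claw":0.0,"dx":0,"dy":0.001,"dz":0,"roll":0},{"claw":0.0,"dx":0,"dy":0,"dz":0,"roll":0}]'
python3 - <<'E'
from h import *
go(C(-9,0),.031)
p,d,K=save("wrist","w7")
E
```

```text
time_s: 25.55
eef_pos: [0.4701, 0.0099, 0.0293]
tcp_rot: [-0.001, 0.64, 0.769, -0.001]
wrist_force: [-6.6, -1.7, 10.0]
width: 0.0104
finger_force: 62.1
time_s: 25.75
eef_pos: [0.4704, 0.01, 0.0293]
tcp_rot: [-0.001, 0.64, 0.769, -0.001]
wrist_force: [-9.7, -2.2, 13.4]
width: 0.0108
finger_force: 62.6
TCP [470.4  10.   29.3] theta 10.46 carrier xy -7.5 0.0 move tool mm [-0.  -1.5 -1.7]
```

View pics/w7.png

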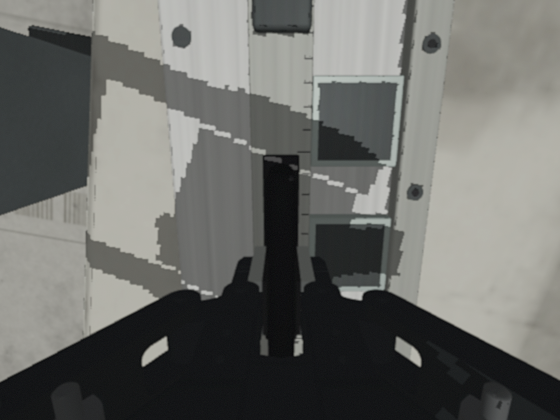

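Force is rising now: the straightedge edge at u≈312 meets the plates, and the plates' far edges reach the rail at u≈403. I'll press a little further to seat everything.

```bash
python3 -m inch '[{"claw":0.0,"dx":0,"dy":0.001,"dz":-0.0004,"roll":0},{"claw":0.0,"dx":0,"dy":0,"dz":0,"roll":0}]' 60;python3 -m inch '[{"claw":0.0,"dx":0,"dy":0.001,"dz":0,"roll":0},{"claw":0.0,"dx":0,"dy":0,"dz":0,"roll":0},{"claw":0.0,"dx":0,"dy":0,"dz":0,"roll":0}]'
python3 - <<'E'
from h import *
go(C(-9,0),.031); print(ctrl.sense()["ft_torque"])
E
```

```text
time_s: 26.0
eef_pos: [0.4706, 0.0102, 0.0294]
tcp_rot: [-0.002, 0.64, 0.769, -0.002]
wrist_force: [-10.9, -3.4, 12.5]
width: 0.0108
finger_force: 62.5
time_s: 26.3
eef_pos: [0.4707, 0.0102, 0.0294]
tcp_rot: [-0.002, 0.64, 0.769, -0.002]
wrist_force: [-15.3, -4.5, 16.8]
width: 0.0107
finger_force: 63.2
TCP [470.7  10.2  29.4] theta 10.47 carrier xy -7.1 0.2 move tool mm [-0.2 -1.9 -1.6]
[-0.85317772  2.56984049 -0.08063826]
```

```bash
python3 -m inch '[{"claw":0.0,"dx":0,"dy":-0.0012,"dz":-0.0008,"roll":0},{"claw":0.0,"dx":0,"dy":0,"dz":0,"roll":0}]' 60;python3 -m inch '[{"claw":0.03,"dx":0,"dy":0,"dz":0,"roll":0},{"claw":0.03,"dx":0,"dy":0,"dz":0,"roll":0},{"claw":0.03,"dx":0,"dy":0,"dz":0,"roll":0},{"claw":0.03,"dx":0,"dy":0,"dz":-0.02,"roll":0},{"claw":0.03,"dx":0,"dy":0,"dz":-0.05,"roll":0},{"claw":0.03,"dx":0,"dy":0,"dz":-0.05,"roll":0},{"claw":0.03,"dx":0,"dy":0,"dz":-0.05,"roll":0},{"claw":0.03,"dx":0,"dy":0.05,"dz":-0.02,"roll":0},{"claw":0.03,"dx":-0.05,"dy":0,"dz":0,"roll":0},{"claw":0.03,"dx":-0.03,"dy":0,"dz":0,"roll":0},{"claw":0.03,"dx":0,"dy":0,"dz":0,"roll":0},{"claw":0.03,"dx":0,"dy":0,"dz":0,"roll":0}]'
python3 - <<'E'
from h import *
p,d,K=save("wrist","w8"); go(C(-9,0),.031); plates(K,d); sedge(K,d,p)
p,d,K=save("top","t8")
E
```

```text
time_s: 26.5
eef_pos: [0.4706, 0.0102, 0.0294]
tcp_rot: [-0.001, 0.64, 0.768, -0.001]
wrist_force: [-6.2, -2.5, 1.8]
width: 0.0107
finger_force: 61.1
time_s: 27.7
eef_pos: [0.5326, -0.0602, 0.2185]
tcp_rot: [-0.0, 0.64, 0.768, 0.0]
wrist_force: [-0.3, -0.3, -0.4]
width: 0.0299
finger_force: 0.0
TCP [532.4 -59.5 218.4] theta 10.4 carrier xy 41.0 -79.4 move tool mm [ 79.4 -49.9 187.4]
plate car xy 11.5 -3.4 size (69.0, 188.9) ang 0.0 [247, 97]
```

View pics/w8.png

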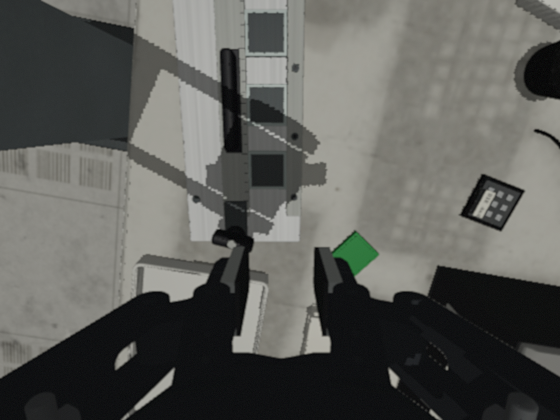

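The straightedge lies under the right strap at (235,215), flush with the plates at (267,32), (267,103) and (268,170). Next, a squarer view to check for gaps before tightening.

```bash
python3 -m inch '[{"claw":0.06,"dx":0.032,"dy":0.02,"dz":0,"roll":0},{"claw":0.06,"dx":0.032,"dy":0.02,"dz":0,"roll":0},{"claw":0.06,"dx":0,"dy":0,"dz":0,"roll":-0.147},{"claw":0.06,"dx":0,"dy":0,"dz":0,"roll":-0.147},{"claw":0.06,"dx":0,"dy":0,"dz":0,"roll":-0.147},{"claw":0.06,"dx":0,"dy":0,"dz":0,"roll":-0.147},{"claw":0.06,"dx":0,"dy":0,"dz":0,"roll":-0.147},{"claw":0.06,"dx":0,"dy":0,"dz":0,"roll":-0.147},{"claw":0.06,"dx":0,"dy":0,"dz":0,"roll":-0.147},{"claw":0.06,"dx":0,"dy":0,"dz":0,"roll":-0.147},{"claw":0.06,"dx":0,"dy":0,"dz":0,"roll":-0.147},{"claw":0.06,"dx":0,"dy":0,"dz":0,"roll":0}]'
python3 - <<'E'
from h import *
p,d,K=save("wrist","w9"); go(C(-9,-134),.1)
P=cloud(K,d)*1000; Z=P[...,2]; c=P[...,:2]-O*1000; cx=c@EX; cy=c@EY; g=p.max(2)
# near edge of straightedge and near edge of rail (top height 22) along y
def line(m,f):
    xs=[];ys=[]
    for y in range(-90,91,4):
        k=m&(np.abs(cy-y)<1.5)
        if k.sum()>2: xs.append(f(cx[k])); ys.append(y)
    a,b=np.polyfit(ys,xs,1); r=np.std(np.array(xs)-np.polyval([a,b],ys)); return round(a,4),round(b,2),round(r,2)
print("se near",line((Z>14)&(Z<22)&(cx<-10)&(cx>-35),np.min),"rail near",line((Z>20)&(Z<26)&(cx>36)&(cx<60),np.min))
m=(Z>24)&(Z<60)&(np.abs(cy)<60)&(cx<20)&(cx>-40); r=cv2.minAreaRect(np.c_[cx[m&(Z>46)],cy[m&(Z>46)]].astype(np.float32)); print("grip",np.round(r[0],1),np.round(r[1],1),round(r[2],2))
for s in(1,-1):
    k=np.hypot(cx+9,cy-134*s)<34; t=k&(Z>55)&(Z<75); r=cv2.minAreaRect(np.c_[cx[t],cy[t]].astype(np.float32)); print("knob",s,np.round(r[0],1),np.round(r[1],1),round(r[2],1),np.percentile(Z[t],95))
q=proj(K,np.array([[*C(45,-100),.018],[*C(45,100),.018],[*C(-30,-100),.018],[*C(-30,100),.018]])); print(q.round())
u0,v0=q.min(0).astype(int)-8; u1,v1=q.max(0).astype(int)+8; cr=p[max(v0,0):v1,max(u0,0):u1]; cv2.imwrite("pics/c9.png",cv2.resize(cr,None,fx=2.6,fy=2.6,interpolation=cv2.INTER_CUBIC)); print(cr.shape,u0,v0)
E
```

```text
time_s: 29.0
eef_pos: [0.56, 0.0114, 0.2185]
tcp_rot: [-0.0, 0.032, 0.999, 0.0]
wrist_force: [-0.1, 0.5, -1.0]
width: 0.06
finger_force: 0.0
TCP [560.   11.2 218.6] theta 86.12 carrier xy 80.9 -14.8 move tool mm [  57.9 -137.6  118.5]
se near (np.float64(0.0001), np.float64(-22.32), np.float64(0.13)) rail near (np.float64(-0.0094), np.float64(43.74), np.float64(3.42))
grip [-8.5  0.2] [89.6 12.1] 89.99
knob 1 [ -8.2 133.3] [13.  41.3] 75.3 59.981771907777826
knob -1 [  -8.5 -133.3] [12.8 41.4] 74.6 59.917217381066465
[[195. 171.]
 [384. 124.]
 [172.  98.]
 [371.  45.]]
(142, 228, 3) 163 36
```

View pics/c9.png

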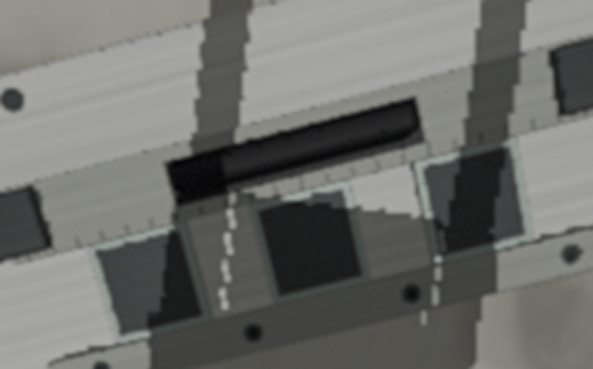

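The rail, plates and straightedge are gap-free. The grip sits at (-8.5, 0.2) mm and 0.0° in my carrier frame, and both knobs are unmoved at about 0.25 rad. Now the right knob.

```bash
python3 -m inch '[{"claw":0.05,"dx":0.0145,"dy":-0.0344,"dz":0.02,"roll":0},{"claw":0.05,"dx":0.0145,"dy":-0.0344,"dz":0.02,"roll":0},{"claw":0.05,"dx":0.0145,"dy":-0.0344,"dz":0.02,"roll":0},{"claw":0.05,"dx":0.0145,"dy":-0.0344,"dz":0.02,"roll":0},{"claw":0.05,"dx":0,"dy":0,"dz":0.03,"roll":0.015},{"claw":0.05,"dx":0,"dy":0,"dz":0,"roll":0},{"claw":0.05,"dx":0,"dy":0,"dz":0,"roll":0}]' 40
python3 -c "
from h import *
go(C(-8.5,-133.3),.038)"
```

```text
time_s: 29.75
eef_pos: [0.4933, -0.1226, 0.1087]
tcp_rot: [-0.0, 0.041, 0.999, 0.0]
wrist_force: [0.4, -0.2, -0.0]
width: 0.0498
finger_force: 0.0
TCP [ 493.3 -122.6  108.7] theta 85.29 carrier xy -8.7 -134.5 move tool mm [ 0.   1.2 70.7]
```

```bash
python3 -m inch '[{"claw":0.05,"dx":0,"dy":0.001,"dz":0.03,"roll":0},{"claw":0.05,"dx":0,"dy":0,"dz":0.025,"roll":0},{"claw":0.05,"dx":0,"dy":0,"dz":0.015,"roll":0},{"claw":0.05,"dx":0,"dy":0,"dz":0,"roll":0},{"claw":0.0,"dx":0,"dy":0,"dz":0,"roll":0},{"claw":0.0,"dx":0,"dy":0,"dz":0,"roll":0},{"claw":0.0,"dx":0,"dy":0,"dz":0,"roll":0},{"claw":0.0,"dx":0,"dy":0,"dz":0,"roll":0},{"claw":0.0,"dx":0,"dy":0,"dz":0,"roll":0}]' 40
python3 -c "
from h import *
go(C(-8.5,-133.3),.038); print(ctrl.sense()['ft_torque'])"
```

```text
time_s: 30.65
eef_pos: [0.4951, -0.1208, 0.0406]
tcp_rot: [0.002, 0.041, 0.999, 0.001]
wrist_force: [1.3, 9.7, 8.1]
width: 0.0118
finger_force: 40.6
TCP [ 495.1 -120.8   40.6] theta 85.35 carrier xy -6.6 -133.1 move tool mm [ 1.8 -0.7  2.6]
[ 1.54304951 -0.21277104 -0.00989753]
```

```bash
python3 -m inch '[{"claw":0.0,"dx":0,"dy":0.001,"dz":-0.0005,"roll":0.14},{"claw":0.0,"dx":0,"dy":0,"dz":0.0004,"roll":0.14},{"claw":0.0,"dx":0,"dy":0,"dz":0.0004,"roll":0.14},{"claw":0.0,"dx":0,"dy":0,"dz":0.0004,"roll":0.14},{"claw":0.0,"dx":0,"dy":0,"dz":0.0004,"roll":0.14},{"claw":0.0,"dx":0,"dy":0,"dz":0.0004,"roll":0.14},{"claw":0.0,"dx":0,"dy":0,"dz":0.0004,"roll":0.14},{"claw":0.0,"dx":0,"dy":0,"dz":0.0004,"roll":0.14},{"claw":0.0,"dx":0,"dy":0,"dz":0.0004,"roll":0.14},{"claw":0.0,"dx":0,"dy":0,"dz":0.0004,"roll":0.14},{"claw":0.0,"dx":0,"dy":0,"dz":0.0004,"roll":0.14},{"claw":0.0,"dx":0,"dy":0,"dz":0,"roll":0}]' 40
python3 -c "
from h import *
go(C(-8.5,-133.3),.038); print(ctrl.sense()['ft_torque'],ctrl.sense()['q'])"
```

```text
time_s: 31.85
eef_pos: [0.495, -0.1227, 0.0392]
tcp_rot: [0.003, 0.718, 0.696, -0.003]
wrist_force: [-7.8, 1.3, 24.6]
width: 0.0121
finger_force: 306.1
TCP [ 495.  -122.7   39.2] theta -1.78 carrier xy -7.0 -134.9 move tool mm [ 1.2 -1.8  1.2]
[0.38290125 1.39928039 8.59823751] [-0.47129629  0.30421751  1.89988213 -0.00905206  0.93320027 -0.43487198]
```

Torque jumped at 1.52 rad of turn, so the right knob is at its stop. I'll relax, release and rise.

```bash
python3 -m inch '[{"claw":0.0,"dx":0,"dy":0,"dz":-0.001,"roll":-0.02},{"claw":0.0,"dx":0,"dy":0,"dz":0,"roll":0}]' 40; python3 -c "
from h import *
go(C(-8.5,-133.3),.038); print(ctrl.sense()['ft_torque'],ctrl.sense()['finger_force'])"
```

```text
time_s: 32.05
eef_pos: [0.495, -0.1226, 0.0393]
tcp_rot: [0.003, 0.71, 0.704, -0.003]
wrist_force: [-3.6, -0.6, 15.8]
width: 0.0124
finger_force: 293.6
TCP [ 495.  -122.6   39.3] theta -0.44 carrier xy -7.0 -134.8 move tool mm [ 1.2 -1.7  1.3]
[0.16111467 0.71933003 8.22867555] 293.5823558969423
```

```bash
python3 -m inch '[{"claw":0.02,"dx":0,"dy":0,"dz":0,"roll":0},{"claw":0.045,"dx":0,"dy":0,"dz":0,"roll":0},{"claw":0.045,"dx":0,"dy":0,"dz":0,"roll":0},{"claw":0.045,"dx":0,"dy":0,"dz":0,"roll":0},{"claw":0.045,"dx":0,"dy":0,"dz":-0.03,"roll":0},{"claw":0.045,"dx":0,"dy":0,"dz":-0.05,"roll":0},{"claw":0.045,"dx":0,"dy":0,"dz":-0.05,"roll":0},{"claw":0.045,"dx":-0.03,"dy":0.04,"dz":-0.03,"roll":0},{"claw":0.045,"dx":0,"dy":0.04,"dz":-0.02,"roll":0},{"claw":0.045,"dx":0,"dy":0,"dz":0,"roll":0},{"claw":0.045,"dx":0,"dy":0,"dz":0,"roll":0}]' 40
cat >> h.py <<'E'
def check(K,d,p):
    P=cloud(K,d)*1000; Z=P[...,2]; c=P[...,:2]-O*1000; cx=c@EX; cy=c@EY
    for s in(1,-1):
        k=np.hypot(cx+9,cy-134*s)<34; t=k&(Z>51)&(Z<72)
        if t.sum()>100:
            r=cv2.minAreaRect(np.c_[cx[t],cy[t]].astype(np.float32)); w,v=np.linalg.eigh(np.cov(np.c_[cx[t],cy[t]].T)); print("knob",s,np.round(r[0],1),np.round(r[1],1),"wing axis deg from carrier x",np.degrees(np.arctan2(v[1,1],v[0,1])).round(1)%180,"top",np.percentile(Z[t],[80,95]).round(1))
        st=(np.abs(cx+9)<9)&(np.abs(cy-s*110)<8); print(" strap z",s,np.median(Z[st]).round(2),st.sum())
    m=(np.abs(cy)<60)&(cx<20)&(cx>-40)&(Z>46)&(Z<56)
    if m.sum()>100: r=cv2.minAreaRect(np.c_[cx[m],cy[m]].astype(np.float32)); print("grip",np.round(r[0],1),np.round(r[1],1),round(r[2],2))
E
python3 - <<'E'
from h import *
p,d,K=save("wrist","w10"); go(C(-9,-134),.1); check(K,d,p)
E
```

```text
time_s: 33.15
eef_pos: [0.5672, -0.1485, 0.2117]
tcp_rot: [-0.0, 0.717, 0.697, 0.0]
wrist_force: [-0.9, 0.6, -1.0]
width: 0.045
finger_force: 0.0
TCP [ 566.  -148.2  210.7] theta -1.67 carrier xy 58.3 -172.7 move tool mm [ 23.8 -73.6 110.9]
 strap z 1 nan 0
knob -1 [  -8.9 -133.4] [13.3 41.4] wing axis deg from carrier x 122.5 top [57.4 58.2]
 strap z -1 26.27 349
grip [ -9.  -19.8] [49.6 12.1] 89.57
  return _methods._mean(a, axis=axis, dtype=dtype,
  ret = ret.dtype.type(ret / rcount)
```

View pics/w10.png

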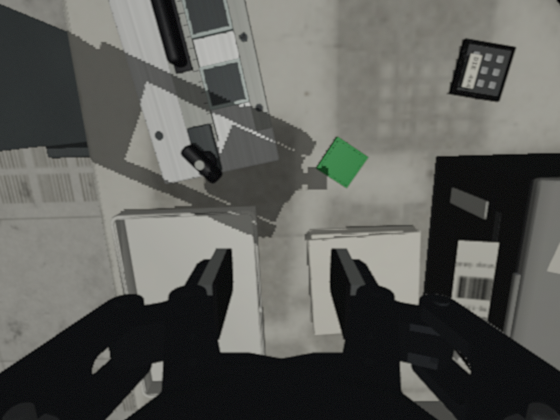

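The wing now reads -57.5°, only 0.74 rad on from its start, and the strap is 1.6 mm lower. The stored torque (8 Nm against a springy stop) kicked the knob back on release. I'll grip it again, higher to clear the collar, turn in small steps, and unload before releasing.

```bash
python3 -m inch '[{"claw":0.045,"dx":0.008,"dy":-0.036,"dz":0.02,"roll":0},{"claw":0.045,"dx":0.008,"dy":-0.036,"dz":0.02,"roll":0},{"claw":0.045,"dx":0.008,"dy":0,"dz":0.02,"roll":0},{"claw":0.045,"dx":0,"dy":0,"dz":0.02,"roll":-0.13},{"claw":0.045,"dx":0,"dy":0,"dz":0.02,"roll":-0.13},{"claw":0.045,"dx":0,"dy":0,"dz":0,"roll":-0.13},{"claw":0.045,"dx":0,"dy":0,"dz":0,"roll":-0.13},{"claw":0.045,"dx":0,"dy":0,"dz":0,"roll":-0.13},{"claw":0.045,"dx":0,"dy":0,"dz":0,"roll":-0.126},{"claw":0.045,"dx":0,"dy":0,"dz":0,"roll":0},{"claw":0.045,"dx":0,"dy":0,"dz":0,"roll":0}]' 30
python3 -c "
from h import *
go(C(-7.3,-134),.043); print(ctrl.sense()['ft_torque'])"
```

```text
time_s: 34.3
eef_pos: [0.4946, -0.1223, 0.1111]
tcp_rot: [-0.001, 0.402, 0.916, 0.0]
wrist_force: [-0.2, -0.5, 0.6]
width: 0.0448
finger_force: 0.0
TCP [ 494.6 -122.3  111.1] theta 42.56 carrier xy -7.4 -134.5 move tool mm [ 0.2  0.4 68.1]
[0.02906606 0.01162634 0.00484086]
```

```bash
python3 -m inch '[{"claw":0.045,"dx":0,"dy":0,"dz":0.03,"roll":0},{"claw":0.045,"dx":0,"dy":0,"dz":0.025,"roll":0},{"claw":0.045,"dx":0,"dy":0,"dz":0.013,"roll":0},{"claw":0.045,"dx":0,"dy":0,"dz":0,"roll":0},{"claw":0.0,"dx":0,"dy":0,"dz":0,"roll":0},{"claw":0.0,"dx":0,"dy":0,"dz":0,"roll":0},{"claw":0.0,"dx":0,"dy":0,"dz":0,"roll":0},{"claw":0.0,"dx":0,"dy":0,"dz":0,"roll":0},{"claw":0.0,"dx":0,"dy":0,"dz":0,"roll":0}]' 30
python3 -c "
from h import *
go(C(-7.3,-134),.043); print(ctrl.sense()['ft_torque'])"; python3 -m inch '[{"claw":0.0,"dx":0,"dy":0,"dz":0.0004,"roll":0.1},{"claw":0.0,"dx":0,"dy":0,"dz":0.0003,"roll":0.1},{"claw":0.0,"dx":0,"dy":0,"dz":0.0003,"roll":0.1},{"claw":0.0,"dx":0,"dy":0,"dz":0,"roll":0}]' 
python3 -c "
from h import *
go(C(-7.3,-134),.043); print(ctrl.sense()['ft_torque'])"
```

```text
time_s: 35.2
eef_pos: [0.4969, -0.1234, 0.0451]
tcp_rot: [0.001, 0.401, 0.916, -0.0]
wrist_force: [-0.1, 1.3, 6.4]
width: 0.0122
finger_force: 33.3
TCP [ 496.9 -123.4   45.1] theta 42.74 carrier xy -5.3 -136.0 move tool mm [ 2.8 -0.6  2.1]
[0.2268435  0.05642453 0.04833549]
time_s: 35.6
eef_pos: [0.4975, -0.1246, 0.0452]
tcp_rot: [0.002, 0.532, 0.847, -0.001]
wrist_force: [-2.7, -2.0, 13.5]
width: 0.0124
finger_force: 102.6
TCP [ 497.5 -124.6   45.2] theta 25.71 carrier xy -4.9 -137.3 move tool mm [ 3.8 -1.4  2.2]
[-0.25187701  0.4196217   2.12211488]
```

```bash
for i in 1 2 3 4; do python3 -m inch '[{"claw":0.0,"dx":0,"dy":0,"dz":-0.0005,"roll":-0.03},{"claw":0.0,"dx":0,"dy":0,"dz":0,"roll":0}]' 30 | grep finger
python3 -c "
from h import *
s=ctrl.sense(); print(round(tool()[2],2),np.round(s['ft_torque'],2),np.round(s['wrist_force'],1),s['width'])"; done
```

```text
finger_force: 92.4
27.59 [-0.39  0.08  1.85] [-0.3 -1.7  8.6] 0.012363435965014772
finger_force: 85.0
29.19 [-0.66 -0.31  1.58] [ 0.3 -4.3  6.4] 0.012237589891348747
finger_force: 77.0
30.81 [-0.67 -0.52  1.3 ] [ 2.6 -4.3  2.8] 0.012141183661153151
finger_force: 69.2
32.48 [-0.77 -0.94  1.05] [ 5.6 -4.1 -2.1] 0.012283800771177838
```

The torque falls linearly to about zero near θ≈40°, which is where I re-gripped, so the stop is springy and the knob may already be resting at it. I'll check the right strap against the straightedge top in w10, before and after.

```bash
python3 - <<'E'
from h import *
for n in("w3","w4","w9","w8","w10"):
    p,d,K=load(n); P=cloud(K,d)*1000; Z=P[...,2]; c=P[...,:2]-O*1000; cx=c@EX; cy=c@EY; g=p.max(2).astype(int)
    cam=(K[3][:2,3]*1000-O*1000); print(n,"cam",(cam@EX).round(),(cam@EY).round(),(K[3][2,3]*1000).round())
    for s in(1,-1):
        top=(np.abs(cx+9)<9)&(np.abs(cy*s-110)<8)
        if top.sum()<40: continue
        print("  s",s,"strap top",np.median(Z[top]).round(2),"color",np.median(g[top]))
        for nm,m in(("far",(np.abs(cx-3)<2)&(cy*s>103)&(cy*s<119)),("near",(np.abs(cx+21)<2)&(cy*s>103)&(cy*s<119)),("end",(np.abs(cy*s-100)<2)&(np.abs(cx+9)<9))):
            q=m&(Z>9)&(Z<32); print("   ",nm,"z hist 9..31 by 1:",np.histogram(Z[q],bins=np.arange(9,32,1))[0])
E
```

```text
w3 cam -59.0 -287.0 374.0
  s -1 strap top 27.99 color 54.0
    far z hist 9..31 by 1: [ 0  0  0  0  0  0  0  0  0  0  0  0  0  0  0  0  1  4 10 10  0  0]
    near z hist 9..31 by 1: [0 0 0 0 0 0 0 0 0 0 0 0 0 0 0 0 2 2 2 2 0 0]
    end z hist 9..31 by 1: [ 0  0  0  0  0  0  0  0  0  0  0  0  0  0  0  0  0  4 14 16  1  0]
w4 cam 19.0 -17.0 337.0
  s 1 strap top 27.92 color 57.0
    far z hist 9..31 by 1: [15 20  2  0  0  0  0  0  0  0  0  1  2 12  0  0  5 12 19 12  2  0]
    near z hist 9..31 by 1: [ 9 10  1  0  0  0  0  0  0  0  0  0  0  0  0  0  0  4  6  6  0  0]
    end z hist 9..31 by 1: [35 34 12  1  0  0  0  0  0  0  0  1  4  6  6 10 11 18 35 27  4  1]
  s -1 strap top 27.95 color 62.0
    far z hist 9..31 by 1: [10 15  5  0  0  0  0  0  0  0  0  0  0  0  0  0  8 14 22 19  6  0]
    near z hist 9..31 by 1: [ 6  8  1  0  0  0  0  0  0  0  0  0  0  0  0  0  4 13  9  1  0  0]
    end z hist 9..31 by 1: [27 35 13  1  0  0  0  0  0  0  0  0  1  5  9  8 10 22 31 23  3  0]
w9 cam 16.0 0.0 361.0
  s 1 strap top 27.88 color 62.0
    far z hist 9..31 by 1: [ 0  0  0  0  0  0  0  2  6 16 
[... 536 characters left out ...]
 21  5  0]
w8 cam 40.0 -15.0 361.0
  s -1 strap top 27.88 color 31.0
    far z hist 9..31 by 1: [ 4  4  2  3  0  0  0  0 10 14  2  0  0  0  3  4  7  7  9 10  1  0]
    near z hist 9..31 by 1: [ 0  0  0  0  0  0  0  0  4  4  0  0  0  0  0  0  0  5 12  5  0  0]
    end z hist 9..31 by 1: [ 0  0  0  0  0  0  0  1  6  9  2  0  0  4 11  3  4 16 25 16  2  0]
w10 cam 72.0 -110.0 355.0
  s -1 strap top 26.27 color 66.0
    far z hist 9..31 by 1: [ 6  5  2  1  4  2  2  7 11 19  4  6  2  3  3 13 15  9  2  0  0  0]
    near z hist 9..31 by 1: [ 0  0  0  0  0  0  0  0  0  1  0  0  0  0  1  2 13  3  0  0  0  0]
    end z hist 9..31 by 1: [ 0  0  0  0  0  0  0  0  2  1  2  0  0  0  1 11 28 24  4  0  0  0]
```

```bash
python3 -m inch '[{"claw":0.0,"dx":0,"dy":0,"dz":-0.0005,"roll":-0.08},{"claw":0.0,"dx":0,"dy":0,"dz":0,"roll":-0.08},{"claw":0.0,"dx":0,"dy":0,"dz":0,"roll":0}]' 30; python3 -c "
from h import *
s=ctrl.sense(); print(round(tool()[2],2),np.round(s['ft_torque'],2))"
python3 -m inch '[{"claw":0.045,"dx":0,"dy":0,"dz":0,"roll":0},{"claw":0.045,"dx":0,"dy":0,"dz":0,"roll":0},{"claw":0.045,"dx":0,"dy":0,"dz":-0.03,"roll":0},{"claw":0.045,"dx":0,"dy":0,"dz":-0.035,"roll":0},{"claw":0.045,"dx":0,"dy":0,"dz":0,"roll":-0.145},{"claw":0.045,"dx":0,"dy":0,"dz":0,"roll":-0.145},{"claw":0.045,"dx":0,"dy":0,"dz":0,"roll":-0.145},{"claw":0.045,"dx":0,"dy":0,"dz":0,"roll":-0.145},{"claw":0.045,"dx":0,"dy":0,"dz":0,"roll":-0.145},{"claw":0.045,"dx":0,"dy":0,"dz":0,"roll":-0.145},{"claw":0.045,"dx":0,"dy":0,"dz":0,"roll":-0.145},{"claw":0.045,"dx":0,"dy":0,"dz":0,"roll":0}]';python3 -m inch '[{"claw":0.045,"dx":-0.025,"dy":0.045,"dz":0,"roll":0},{"claw":0.045,"dx":-0.025,"dy":0.045,"dz":0,"roll":0},{"claw":0.045,"dx":-0.025,"dy":0.045,"dz":0,"roll":0},{"claw":0.045,"dx":0,"dy":0.015,"dz":0,"roll":0},{"claw":0.045,"dx":0,"dy":0,"dz":0,"roll":0},{"claw":0.045,"dx":0,"dy":0,"dz":0,"roll":0}]'
python3 - <<'E'
from h import *
p,d,K=save("wrist","w11"); go(C(-9,-134),.1); check(K,d,p); cam=K[3][:2,3]-O; print("cam",cam@EX,cam@EY,K[3][2,3])
P=cloud(K,d)*1000; Z=P[...,2]; c=P[...,:2]-O*1000; cx=c@EX; cy=c@EY
q=proj(K,np.r_[C(-9,-115),.02]); print(q)
m=(np.abs(cx+9)<8)&(cy<-85)&(cy>-120)
v=int(q[0,1])
for vv in (v-8,v,v+8):
    r=m[vv]; print([(int(a.round()),round(float(b),1)) for a,b in zip(cy[vv][r],Z[vv][r])])
u=int(q[0,0]); cv2.imwrite("pics/c11.png",cv2.resize(p[max(v-60,0):v+60,max(u-70,0):u+90],None,fx=5,fy=5,interpolation=cv2.INTER_NEAREST))
E
```

```text
time_s: 36.7
eef_pos: [0.4968, -0.1235, 0.0453]
tcp_rot: [0.001, 0.41, 0.912, 0.0]
wrist_force: [5.6, -2.4, -4.4]
width: 0.0116
finger_force: 32.5
41.6 [-0.45 -0.91  0.16]
time_s: 37.9
eef_pos: [0.4954, -0.1227, 0.1101]
tcp_rot: [-0.0, -0.085, 0.996, 0.0]
wrist_force: [0.5, 1.1, 0.3]
width: 0.045
finger_force: 0.0
time_s: 38.5
eef_pos: [0.5423, 0.0331, 0.11]
tcp_rot: [-0.0, -0.084, 0.996, -0.0]
wrist_force: [-0.3, -0.4, -1.1]
width: 0.0452
finger_force: 0.0
TCP [542.4  32.5 110.1] theta 99.63 carrier xy 67.4 9.3 move tool mm [  74.7 -144.2   10.2]
knob 1 [ -8.4 133.6] [14.  41.8] wing axis deg from carrier x 166.2 top [59.1 59.8]
 strap z 1 27.91 706
knob -1 [  -8.3 -132.8] [12.9 41.9] wing axis deg from carrier x 123.2 top [57.3 58.1]
 strap z -1 26.51 991
grip [-8.5  0.2] [89.5 12. ] 89.97
cam 0.00020640739677343307 0.009533442771923093 0.2528951027549455
[[ 96.99620956 107.26786355]]
[(-120, 56.2), (-120, 55.9), (-120, 55.0), (-118, 57.2), (-118, 55.5), (-118, 55.4), (-117, 55.3), (-117, 55.0), (-116, 55.6), (-117, 53.2), (-116, 54.0), (-116, 52.5), (-115, 53.0), (-116, 50.9), (-1
[... 1797 characters left out ...]
(-117, 24.8), (-116, 25.3), (-114, 27.3), (-113, 27.7), (-113, 26.2), (-112, 26.6), (-112, 26.2), (-111, 25.8), (-111, 26.0), (-110, 26.6), (-109, 27.3), (-109, 25.7), (-107, 27.2), (-108, 25.3), (-106, 26.8), (-106, 25.3), (-105, 26.0), (-104, 27.1), (-104, 25.8), (-103, 26.6), (-102, 26.8), (-102, 26.3), (-101, 26.2), (-101, 25.8), (-100, 25.9), (-99, 25.6), (-99, 24.7), (-99, 24.0), (-99, 22.4), (-99, 22.0), (-99, 18.6), (-99, 18.3), (-98, 18.3), (-98, 17.3), (-97, 18.3), (-95, 20.0), (-95, 18.7), (-95, 17.8), (-94, 19.5), (-93, 18.9), (-94, 16.2), (-92, 18.1), (-92, 17.0), (-90, 19.0), (-90, 19.0), (-89, 17.8), (-89, 18.3), (-88, 18.0), (-87, 19.5), (-87, 17.7), (-86, 18.3), (-85, 17.8)]
```

View pics/c11.png

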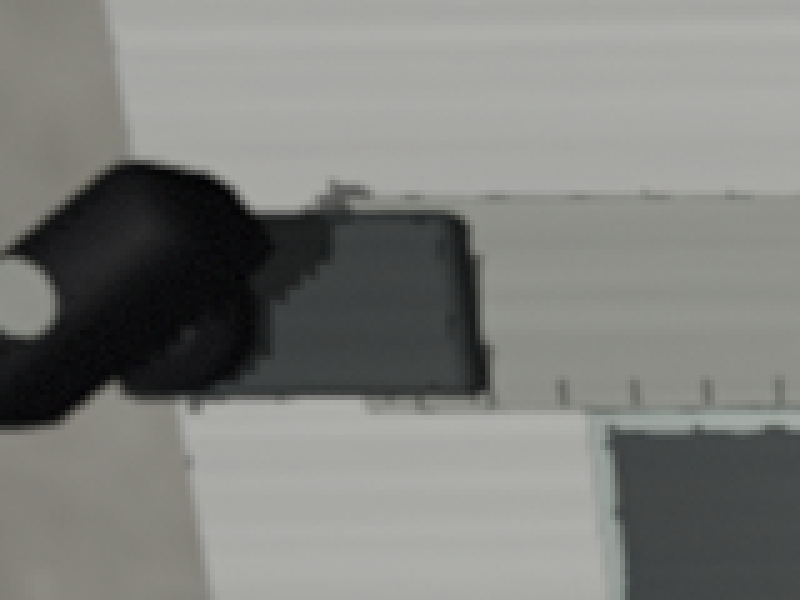

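```bash
python3 - <<'E'
from h import *
p,d,K=load("w11"); P=cloud(K,d)*1000; Z=P[...,2]; c=P[...,:2]-O*1000; cx=c@EX; cy=c@EY; g=p.max(2).astype(int)
f,ccx,ccy,T=K
# use sub-pixel: for rows crossing strap end, convert each pixel ray to its intersection height with plane cy=s*99.4 (end face), and list color
cam=T[:3,3]*1000; 
for s in(-1,1):
    v,u=np.mgrid[:420,:560]; r=np.stack([(u-ccx)/f,(v-ccy)/f,np.ones_like(u,float)],-1)@T[:3,:3].T
    rc=r[...,:2]@EY; cc=(cam[:2]-O*1000)@EY
    t=(s*99.5-cc)/rc; zz=cam[2]+t*r[...,2]; xx=(cam[:2]-O*1000)@EX+t*(r[...,:2]@EX)
    m=(np.abs(xx+9)<8)&(t>0)
    print("side",s)
    for z in range(10,32,1):
        k=m&(np.abs(zz-z-.5)<.5)
        if k.sum(): print(z,k.sum(),"gray",np.percentile(g[k],[10,50,90]).round(),"z med",np.median(Z[k]).round(1),"cy",np.median(cy[k]).round(1))
E
```

```text
side -1
10 16 gray [140. 142. 144.] z med 18.2 cy -96.0
11 15 gray [141. 144. 146.] z med 18.5 cy -96.4
12 15 gray [140. 143. 147.] z med 18.2 cy -96.8
13 16 gray [140. 143. 146.] z med 17.7 cy -97.5
14 16 gray [134. 144. 148.] z med 18.5 cy -97.7
15 16 gray [116. 136. 146.] z med 18.3 cy -98.3
16 17 gray [ 85. 119. 140.] z med 18.1 cy -98.8
17 17 gray [ 68.  81. 119.] z med 18.2 cy -99.2
18 17 gray [39. 63. 82.] z med 20.1 cy -98.8
19 17 gray [29. 35. 57.] z med 21.2 cy -98.6
20 18 gray [25. 27. 29.] z med 22.3 cy -98.6
21 18 gray [28. 30. 32.] z med 22.9 cy -98.9
22 16 gray [34. 36. 38.] z med 24.2 cy -98.7
23 19 gray [40. 43. 46.] z med 24.5 cy -98.9
24 19 gray [48. 49. 53.] z med 25.1 cy -99.3
25 18 gray [51. 55. 57.] z med 25.5 cy -99.5
26 18 gray [48. 59. 61.] z med 25.8 cy -99.7
27 20 gray [54. 61. 64.] z med 26.3 cy -100.2
28 20 gray [63. 65. 67.] z med 26.0 cy -100.7
29 18 gray [64. 65. 68.] z med 26.2 cy -101.2
30 19 gray [65. 67. 68.] z med 26.3 cy -101.6
31 22 gray [65. 66. 67.] z med 25.8 cy -102.3
side 1
10 12 gray [75. 76. 77.] z med 18.4 cy 96.6
11 12 gray [75. 77. 79
[... 206 characters left out ...]
ay [76. 76. 78.] z med 18.2 cy 98.8
17 12 gray [74. 76. 78.] z med 18.1 cy 99.3
18 15 gray [76. 77. 80.] z med 18.4 cy 99.5
19 15 gray [74. 75. 76.] z med 18.1 cy 100.1
20 12 gray [67. 72. 76.] z med 18.4 cy 100.3
21 15 gray [59. 62. 64.] z med 22.5 cy 99.2
22 14 gray [43. 52. 57.] z med 23.3 cy 99.2
23 15 gray [33. 37. 40.] z med 24.0 cy 99.3
24 16 gray [27. 30. 32.] z med 24.9 cy 99.4
25 14 gray [27. 28. 29.] z med 26.2 cy 99.3
26 16 gray [28. 28. 30.] z med 26.3 cy 99.6
27 15 gray [28. 30. 30.] z med 26.9 cy 99.8
28 16 gray [29. 30. 35.] z med 27.4 cy 99.8
29 17 gray [31. 31. 38.] z med 27.9 cy 100.2
30 15 gray [32. 33. 45.] z med 27.9 cy 100.6
31 18 gray [32. 36. 58.] z med 27.8 cy 101.0
```

The evidence fits the right knob being at 2.0. Strap top minus straightedge top is 8.2 mm. The strap sank less than the wing did, so it is pressing on the straightedge. The wing is at -57° = -1.0 rad, which puts the 0–2 range centred about the carrier's x axis. The left knob at -14.5° is then about 1.25, needing about 0.75 rad more to end at -57°. I'll check the wand rest's extent before going there.

```bash
python3 - <<'E'
from h import *
p,d,K=load("top0"); P=cloud(K,d)*1000
m=(P[...,2]>60)&(P[...,0]>300)&(P[...,0]<650)&(P[...,1]>120)&(P[...,1]<420)
q=P[m]
for a in range(120,420,30):
    k=q[(q[:,1]>=a)&(q[:,1]<a+30)]
    if len(k): print(a,len(k),"x",k[:,0].min().round(),k[:,0].max().round(),"z",k[:,2].min().round(),k[:,2].max().round())
go(C(-7.3,133.5),.043)
E
```

```text
120 11 x 427.0 460.0 z 60.0 64.0
150 117 x 482.0 544.0 z 61.0 258.0
180 73 x 482.0 498.0 z 247.0 296.0
210 104 x 497.0 554.0 z 269.0 300.0
240 552 x 510.0 562.0 z 62.0 306.0
270 214 x 523.0 566.0 z 291.0 306.0
300 182 x 548.0 583.0 z 291.0 308.0
330 179 x 570.0 650.0 z 281.0 301.0
360 492 x 581.0 650.0 z 268.0 298.0
390 622 x 567.0 650.0 z 258.0 292.0
TCP [542.4  32.5 110.1] theta 99.63 carrier xy 67.4 9.3 move tool mm [ 76.1 123.4  67.2]
```

```bash
python3 - <<'E'
from h import *
for n in("top0","side0"):
    p,d,K=load(n); P=cloud(K,d)*1000
    m=(P[...,2]>100)&(P[...,0]>330)&(P[...,0]<650)&(P[...,1]>80)&(P[...,1]<300)
    if n=="side0": m[:150]=0; m[:,:180]=0; m[:,320:]=0
    v,u=np.where(m); q=P[m]
    for z0 in range(100,340,40):
        k=(q[:,2]>=z0)&(q[:,2]<z0+40)
        if k.sum()>3: print(n,z0,k.sum(),"x",np.percentile(q[k,0],[2,98]).round(),"y",np.percentile(q[k,1],[2,50,98]).round(),"uv",np.median(u[k]),np.median(v[k]),"u",u[k].min(),u[k].max())
    if n=="top0":
        for lo,hi in((150,165),(165,180),(180,195),(195,210),(210,230)):
            k=(q[:,1]>=lo)&(q[:,1]<hi); print(lo,k.sum(),(np.median(q[k],0).round() if k.sum() else ''),np.c_[u[k],v[k]][:3].tolist())
E
```

```text
top0 100 53 x [500. 544.] y [158. 254. 259.] uv 159.0 241.0 u 153 201
top0 140 51 x [490. 544.] y [161. 254. 258.] uv 153.0 240.0 u 148 197
top0 180 56 x [485. 544.] y [168. 255. 259.] uv 146.5 239.0 u 141 190
top0 220 78 x [483. 545.] y [175. 251. 259.] uv 140.0 239.0 u 134 182
top0 260 526 x [484. 562.] y [185. 249. 295.] uv 134.0 241.0 u 103 174
top0 300 240 x [519. 558.] y [244. 271. 298.] uv 118.0 236.0 u 102 136
150 33 [504. 161. 127.] [[200, 248], [201, 248], [200, 249]]
165 52 [488. 173. 209.] [[195, 255], [194, 256], [193, 257]]
180 41 [486. 187. 276.] [[162, 262], [163, 262], [162, 263]]
195 32 [493. 202. 293.] [[153, 258], [154, 258], [155, 258]]
210 48 [506. 222. 295.] [[143, 249], [142, 250], [143, 250]]
side0 100 161 x [499. 543.] y [161. 263. 267.] uv 246.0 275.0 u 240 287
side0 140 176 x [490. 543.] y [166. 263. 267.] uv 244.0 257.0 u 239 290
side0 180 192 x [485. 544.] y [172. 263. 267.] uv 242.0 238.0 u 237 291
side0 220 295 x [483. 553.] y [179. 264. 274.] uv 240.0 217.0 u 229 291
side0 260 819 x [484. 550.] y [188. 266. 299.] uv 243.0 196.0 u 215 291
side0 300 173 x [522. 558.] y [249. 276. 298.] uv 230.0 192.0 u 209 252
```

A hose hangs from the wand at about (484–504, 160–190) mm, z 100–280, roughly 53 mm from the left knob's axis. I'll grip the near half of the left wing, about 9 mm towards the robot, to keep the gripper body clear of it.

```bash
python3 -m inch '[{"claw":0.04,"dx":0.0212,"dy":0.0314,"dz":0,"roll":0},{"claw":0.04,"dx":0.0212,"dy":0.0314,"dz":0,"roll":0},{"claw":0.04,"dx":0.0212,"dy":0.0314,"dz":0,"roll":0},{"claw":0.04,"dx":0.0212,"dy":0.0314,"dz":0,"roll":0},{"claw":0.04,"dx":0,"dy":0,"dz":0,"roll":0.122},{"claw":0.04,"dx":0,"dy":0,"dz":0,"roll":0.122},{"claw":0.04,"dx":0,"dy":0,"dz":0,"roll":0},{"claw":0.04,"dx":0,"dy":0,"dz":0,"roll":0}]' 30
python3 -c "
from h import *
go(C(-16,135.7),.047); print(ctrl.sense()['wrist_force'])"
```

```text
time_s: 39.35
eef_pos: [0.4383, 0.1417, 0.1104]
tcp_rot: [0.0, 0.037, 0.999, -0.0]
wrist_force: [-0.1, 0.5, -0.6]
width: 0.04
finger_force: 0.0
TCP [438.3 141.7 110.4] theta 85.81 carrier xy -15.5 135.4 move tool mm [ 0.5  0.2 63.4]
[-0.06523884  0.54182955 -0.58114375]
```

```bash
python3 -m inch '[{"claw":0.04,"dx":0,"dy":0,"dz":0.03,"roll":0},{"claw":0.04,"dx":0,"dy":0,"dz":0.022,"roll":0},{"claw":0.04,"dx":0,"dy":0,"dz":0.01,"roll":0},{"claw":0.04,"dx":0,"dy":0,"dz":0,"roll":0},{"claw":0.0,"dx":0,"dy":0,"dz":0,"roll":0},{"claw":0.0,"dx":0,"dy":0,"dz":0,"roll":0},{"claw":0.0,"dx":0,"dy":0,"dz":0,"roll":0},{"claw":0.0,"dx":0,"dy":0,"dz":0,"roll":0}]' 30
python3 -c "
from h import *
go(C(-16,135.7),.047); s=ctrl.sense(); print(np.round(s['wrist_force'],1),np.round(s['ft_torque'],2))"; python3 -m inch '[{"claw":0.0,"dx":0,"dy":0.001,"dz":0.0003,"roll":0.1},{"claw":0.0,"dx":0,"dy":0.001,"dz":0.0003,"roll":0.1},{"claw":0.0,"dx":0,"dy":0.001,"dz":0.0003,"roll":0.1},{"claw":0.0,"dx":0,"dy":0,"dz":0,"roll":0}]' 
python3 -c "
from h import *
go(C(-16,135.7),.047); s=ctrl.sense(); print(np.round(s['wrist_force'],1),np.round(s['ft_torque'],2))"
```

```text
time_s: 40.15
eef_pos: [0.4391, 0.1435, 0.0495]
tcp_rot: [0.001, 0.037, 0.999, 0.001]
wrist_force: [-0.0, 4.8, 3.5]
width: 0.0122
finger_force: 32.3
TCP [439.1 143.5  49.5] theta 85.79 carrier xy -14.4 137.0 move tool mm [ 1.2 -1.7  2.5]
[-0.   4.8  3.5] [0.8  0.   0.05]
time_s: 40.55
eef_pos: [0.4396, 0.1458, 0.0487]
tcp_rot: [0.001, 0.187, 0.982, 0.0]
wrist_force: [-1.0, 1.4, 5.9]
width: 0.0118
finger_force: 32.6
TCP [439.6 145.8  48.7] theta 68.46 carrier xy -13.6 139.2 move tool mm [ 0.2 -4.2  1.7]
[-1.   1.4  5.9] [ 0.04  0.24 -0.09]
```

```bash
python3 -m inch '[{"claw":0.0,"dx":0,"dy":0.0008,"dz":0.0003,"roll":0.1},{"claw":0.0,"dx":0,"dy":0.0008,"dz":0.0003,"roll":0.1},{"claw":0.0,"dx":0,"dy":0.0008,"dz":0.0003,"roll":0.1},{"claw":0.0,"dx":0,"dy":0.0008,"dz":0.0003,"roll":0.1},{"claw":0.0,"dx":0,"dy":0,"dz":0,"roll":0}]' 30
python3 -c "
from h import *
go(C(-16,135.7),.047); s=ctrl.sense(); print(np.round(s['wrist_force'],1),np.round(s['ft_torque'],2),s['finger_force'])";for i in 1 2 ; do python3 -m inch '[{"claw":0.0,"dx":0,"dy":0.0004,"dz":0.0001,"roll":0.05},{"claw":0.0,"dx":0,"dy":0,"dz":0,"roll":0}]' >/dev/null
python3 -c "
from h import *
go(C(-16,135.7),.047); s=ctrl.sense(); print(np.round(s['wrist_force'],1),np.round(s['ft_torque'],2),s['finger_force'])";done
```

```text
time_s: 41.05
eef_pos: [0.4411, 0.1484, 0.0478]
tcp_rot: [0.001, 0.378, 0.926, 0.0]
wrist_force: [-2.0, -0.9, 8.3]
width: 0.0122
finger_force: 33.0
TCP [441.1 148.4  47.8] theta 45.54 carrier xy -11.6 141.5 move tool mm [-2.2 -6.9  0.8]
[-2.  -0.9  8.3] [-0.15  0.56 -0.07] 33.03963482379913
TCP [441.3 148.7  47.7] theta 42.77 carrier xy -11.4 141.7 move tool mm [-2.6 -7.1  0.7]
[-3.6 -0.4  9.7] [-0.14  0.59 -0.02] 33.0531120300293
TCP [441.4 148.9  47.6] theta 39.98 carrier xy -11.2 141.9 move tool mm [-3.  -7.2  0.6]
[-4.1  0.3 10.5] [-0.07  0.72  0.52] 35.27933657169342
```

The stop came at θ≈42.7°, exactly where predicted, and the torque is now 0.5 Nm. I'll unload, release, rise and verify.

```bash
python3 -m inch '[{"claw":0.0,"dx":0,"dy":-0.0004,"dz":-0.0005,"roll":-0.045},{"claw":0.0,"dx":0,"dy":0,"dz":0,"roll":0},{"claw":0.035,"dx":0,"dy":0,"dz":0,"roll":0},{"claw":0.035,"dx":0,"dy":0,"dz":0,"roll":0},{"claw":0.035,"dx":0,"dy":0,"dz":0,"roll":0},{"claw":0.035,"dx":0,"dy":0,"dz":-0.03,"roll":0},{"claw":0.035,"dx":0,"dy":0,"dz":-0.035,"roll":0},{"claw":0.035,"dx":0,"dy":0,"dz":0,"roll":0}]' 30;python3 -m inch '[{"claw":0.035,"dx":0.025,"dy":-0.04,"dz":0,"roll":0},{"claw":0.035,"dx":0,"dy":0,"dz":0,"roll":-0.145},{"claw":0.035,"dx":0,"dy":0,"dz":0,"roll":-0.145},{"claw":0.035,"dx":0,"dy":0,"dz":0,"roll":-0.145},{"claw":0.035,"dx":0,"dy":0,"dz":0,"roll":-0.145},{"claw":0.035,"dx":0,"dy":0,"dz":0,"roll":-0.145},{"claw":0.035,"dx":0,"dy":0,"dz":0,"roll":-0.145},{"claw":0.035,"dx":0,"dy":0,"dz":0,"roll":-0.13},{"claw":0.035,"dx":-0.04,"dy":-0.03,"dz":0,"roll":0},{"claw":0.035,"dx":-0.04,"dy":-0.03,"dz":0,"roll":0},{"claw":0.035,"dx":0,"dy":-0.03,"dz":0,"roll":0},{"claw":0.035,"dx":0,"dy":0,"dz":0,"roll":0}]'
python3 - <<'E'
from h import *
p,d,K=save("wrist","w12"); go(C(60,0),.2); check(K,d,p)
E
```

```text
time_s: 42.25
eef_pos: [0.4437, 0.149, 0.1157]
tcp_rot: [0.004, 0.403, 0.915, 0.002]
wrist_force: [0.2, -0.3, -1.1]
width: 0.0351
finger_force: 0.0
time_s: 43.45
eef_pos: [0.4893, 0.0623, 0.1107]
tcp_rot: [-0.0, -0.084, 0.996, -0.0]
wrist_force: [-0.3, 0.8, -0.1]
width: 0.0353
finger_force: 0.0
TCP [488.1  63.9 110.5] theta 99.63 carrier xy 19.5 49.9 move tool mm [-40.9 -49.4 -89.6]
knob 1 [ -8.9 133.7] [13.  41.8] wing axis deg from carrier x 122.7 top [57.3 58. ]
 strap z 1 26.34 708
knob -1 [ -12.6 -120.2] [13.  22.2] wing axis deg from carrier x 154.6 top [56.7 57.4]
 strap z -1 26.55 846
grip [-8.6  0.7] [89.4 12.2] 89.86
```

```bash
python3 -m inch '[{"claw":0.035,"dx":-0.02,"dy":-0.025,"dz":-0.045,"roll":0},{"claw":0.035,"dx":-0.025,"dy":-0.025,"dz":-0.045,"roll":0},{"claw":0.035,"dx":-0.01,"dy":0,"dz":-0.02,"roll":0},{"claw":0.035,"dx":0,"dy":0,"dz":0,"roll":0},{"claw":0.035,"dx":0,"dy":0,"dz":0,"roll":0}]'
python3 - <<'E'
from h import *
p,d,K=save("wrist","w13"); go(C(60,0),.2); check(K,d,p)
E
```

```text
time_s: 44.0
eef_pos: [0.5438, 0.0308, 0.2106]
tcp_rot: [-0.001, -0.086, 0.996, 0.0]
wrist_force: [-0.8, 0.3, -0.8]
width: 0.0346
finger_force: 0.0
TCP [543.1  30.9 209.7] theta 99.86 carrier xy 67.7 7.6 move tool mm [ 7.7 -7.7  9.7]
knob 1 [ -7.9 133.5] [13.5 41.1] wing axis deg from carrier x 122.8 top [57.4 58.2]
 strap z 1 26.42 383
knob -1 [  -8.6 -133.4] [13.6 41.1] wing axis deg from carrier x 122.9 top [57.3 58.1]
 strap z -1 26.44 410
grip [-8.4  0.4] [88.3 12. ] 89.67
```

View pics/w13.png

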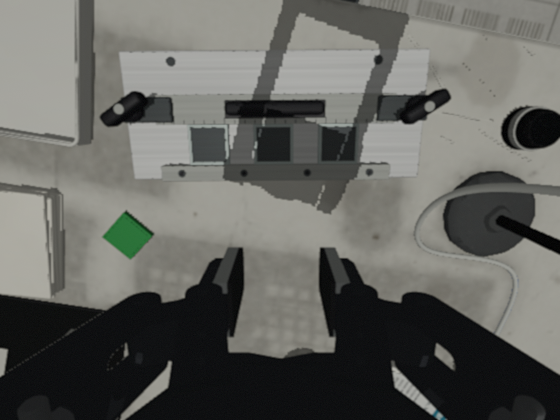

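Both wings are at the stop (-57°) and both straps read the same height. The plates at (208,145), (273,145) and (338,143) sit flush between the rail and the straightedge grip at (275,108). The loupe and the green look-alike are untouched, so I'm handing the job in.

```bash
python3 -c "
from bench import ctrl
print(ctrl.finish_job())"
```

```text
the job is handed in; nothing more can be done
None
```

I handed the job in at 44 s: three new plates flush on the rail, straightedge flush under both straps, both knobs turned to their stops; no old plate was on the carrier, and hand-in returned no verdict.

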